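Charge the nine-volt batteries and start the braced timer

ROBOT

A 6-joint arm with a two-finger parallel gripper is mounted at the origin on the work surface. World frame = base frame: x ahead of the robot, y to its left, z up, the work surface at z = 0. Lengths are in mm, angles in rad, forces in N, time in s.
With the tool pointing down it reaches from about 275 to 750 mm from the base axis. Payload 10.2 kg.
Tool frame: the origin (TCP) lies at the very end of the fingers, on their centre line; the grasp point (between the pads) lies 19 mm behind it (ctrl.grip_depth is the distance from the TCP to the grasp point, in mm); z points along the fingers, x is the direction in which the jaws open and shut, and the axes are right-handed (so a half turn about z gives the same grasp; the last joint's range is limited). The gripper opens to 85 mm and grips with 20 to 120 N. Pads are 22 mm wide; open, the fingers measure 114 mm over their backs; the gripper's body (76 mm by 85 mm) begins 54 mm behind the grasp point. The pads swing forward as they close: fully open they stand 13 mm farther back than shut.
Start: joints at [-1.518, 0.313, 1.498, -0, 1.331, -0.223], TCP at [142.953, -505.169, 231.294] pointing down, gripper open.
Joint ranges: [-2.94, 2.94], [-0.97, 2.17], [0.19, 2.56], [-1.23, 4.37], [0.02, 3.11], [-2.88, 2.88]. Speed limits (rad/s): [2.39, 2.39, 3.01, 3.14, 3.14, 3.14].

INTERFACE

Orientations are given as a unit quaternion [w, x, y, z].
In Python, from rig import ctrl gives the robot as it stands.
- The arm moves only by the tool play_rows, never from a script. Its argument "motion" is a list of rows, each a list of 2 entries, a list of its own where there are three numbers: the shift along the tool's x, y, z in mm, then the turn, a rotation vector about the tool's x, y, z in degrees. A call has 1 to 20 rows; each row shifts and turns the commanded pose from where the row before left it, along the tool's axes as they then stand; what a row does not reach is not made up. A row lasts 1/12 s, in which the tool goes at most 41.7 mm and 7.16 degrees, less where a joint would pass 70% of its speed; a pose out of reach is approached as far as the arm can. A call with a gripper value outside its range is refused whole. "fingers" is the finger opening in mm, from 0 to 85.4, set as the call begins (left out, the last holds). The fingers move at their own pace and stop on an object; "squeeze" is the grip in N (left out, the last holds). Time passes only in rows, so rows that do not move let the fingers close. It gives the time, the measured TCP pose, the force and the opening at its end, in the units of the state.
- ctrl.sense(): the state, without advancing time (a new reading comes with each control period).
- ctrl.capture(name): name is "scene" or "top" or "wrist"; returns the picture (420x560x3 uint8, red, green, blue); there is no depth.
- ctrl.get_calibration(name): a dict with "K" (3x3 intrinsics, pixels), "R" (3x3) and "t" (3): a world point X has camera coordinates R X + t; the wrist camera has in their place "tool_from_camera" (4x4, takes a point from camera to tool coordinates, whose origin is the TCP and whose axes are the tool frame's). Camera axes: x right, y down, z forward; pixel columns grow to the right and rows downward; lengths in mm; the calibration is good to about 2 mm. A picture is of the moment at which its call begins: read the wrist's pose just before it. get_calibration takes no time and is no camera call.
- ctrl.finish_job(): hands the job in, once; it reports no verdict.
Trained networks look in the newest picture that a camera, given by its name, has taken for a name from the list of things; names that differ only in an ending like _2 or _b are one class to them, and where a whole thing is asked for, a point or a joint stands for the part that bears it (a point fixed in the world has none). Each returns a list of dicts, best first, with "p" (0 to 1); they miss things now and then, are a little off and sometimes report something else, mostly with a low value. They report only what shows in the picture. A call takes as long as a camera call. They do not tell look-alikes from the thing itself.
- ctrl.spot_in(camera, name): "position" ([column, row] as shares, 0 to 1, of the picture: columns of its width, rows of its height, amid what is visible of it).
The state is a dict: "time_s": time; "joints": joint angles; "dq": joint speeds; "tau": joint torques, N m; "eef_pos": TCP position; "ee_rot": TCP orientation; "force": force on the tool from outside, world axes, zero at the start; "wrist_torque": the same for the moment, N m; "grip_width": opening from 0.0 (shut) to 1.0 (fully open).
Only numpy, scipy, OpenCV 4.12 (cv2) and the standard library are available. Lean on these libraries where they do the work, as an engineer would, in place of code of your own. Each camera call takes 0.05 s, during which the arm holds its last target. There are 200 camera calls.

TASK

Swing the charger's hinged bail open, lay every nine-volt battery flat in a bay of its own with its terminals towards the bail's hinge, and swing the bail fully shut over them. Then set the loose timer flat, square and centred against the upright face of the fixed angle bracket with its button end pointing away from it, press the button right in for half a second with the bracket bracing the timer, and leave the timer resting against the bracket. Leave the toolbox, mallet, tin and piano hinge where they are.

Things in the scene. Friction and masses are not known exactly. Their poses are not given: they have to be found in the camera images.
- bail (a joint): hinge angle of the charger's hold-down bail: 0 = fully shut (lying level over the bays), 2.2 = fully open (leaning back past upright, away from the bays). Its hinge is stiff: it stays where it is left, about 1 N at the handle moves it
- bail_handle (a point): centre of the handle of the bail: a round black rubber sleeve 12 mm in diameter and 70 mm long on the crossbar (steel, 8 mm thick, 201 mm long), running along the bay row (y of the charger). It moves on a circle of radius 115 mm about the hinge line; when shut it is 40 mm above the ledge, 33 mm clear of the bays on the side away from the hinge
- bail_hinge (a point): middle of the bail's hinge line, which runs along y of the charger, 40 mm above the ledge; axes as the charger: +x points from the shut handle towards the hinge. The shut bail's presser bar (16 mm wide, 3 mm above loaded batteries) lies 50 mm before the hinge line, over the middle of the bays
- bay_floor (a point): grey battery charger, base 125 x 221 x 12 mm, fixed to the ledge, with a row of five open bays and a hinged steel bail. This point is the centre of the row of bays at the height of their floors (12 mm above the ledge). x points to the hinge, y along the row, z up. Bay centres are at y = -70, -35, 0, 35, 70 mm (x = 0); each bay is 55 mm long in x and 31.5 mm wide in y; its end walls (4 mm thick) rise 4 mm and the walls between bays (3.5 mm thick) 6 mm above the floor
- timer_button (a joint): travel of the timer's button: 0 = out, 0.006 m = right in; a spring, about 3.6 N when right in; the loose timer slides away from that unless it is braced
- timer_press (a point): centre of the outer face of the timer's black round push button (21 mm in diameter, standing 10 mm out of one end of the timer, 16 mm above the ledge). It is pressed level, along +x of the timer
- timer_mid (a point): centre (half-way up, 15 mm) of the white timer, a loose plastic block 95 x 50 x 30 mm lying flat with a display on top, about 0.12 kg. x is its 95 mm length; the button is on the -x end, the +x end is plain and flat
- bracket_face (a point): middle of the stop face of the small aluminium angle bracket screwed to the ledge, 15 mm above the ledge. The upright plate is 60 mm wide (y) and 45 mm high, 4 mm thick; the stop face looks along -x of this frame, the foot lies behind it at +x. The braced timer lies before it with timer x along this x, its centre 47.5 mm before the face
- toolbox: black pocket toolbox with its door swung open and bits inside, 130 x 90 mm, about 90 mm high at the door; loose bystander, origin under its centre
- mallet: mallet with red head and rubber tips, 230 mm long, lying down; loose bystander, origin under the middle of its handle
- tin: open round steel screw tin, 72 mm across, 30 mm high; loose bystander, origin under its centre
- piano_hinge: silver piano hinge segment 150 x 34 x 6 mm lying flat; loose bystander, origin under its centre
- cell0_mid (a point): centre (half-way up) of a nine-volt block battery lying flat, 48.5 (its x) x 26.5 (its y) x 17.5 mm (its z), 45 g, dark case with a silver band at the terminal end; the two terminals are on its +x end. Three to five such batteries are present
- cell0_term (a point): middle of the terminal end of that battery, 24 mm from its centre along its +x
- cell1_mid (a point): centre (half-way up) of a nine-volt block battery lying flat, 48.5 (its x) x 26.5 (its y) x 17.5 mm (its z), 45 g, dark case with a silver band at the terminal end; the two terminals are on its +x end. Three to five such batteries are present
- cell1_term (a point): middle of the terminal end of that battery, 24 mm from its centre along its +x
- cell2_mid (a point): centre (half-way up) of a nine-volt block battery lying flat, 48.5 (its x) x 26.5 (its y) x 17.5 mm (its z), 45 g, dark case with a silver band at the terminal end; the two terminals are on its +x end. Three to five such batteries are present
- cell2_term (a point): middle of the terminal end of that battery, 24 mm from its centre along its +x
- cell3_mid (a point): centre (half-way up) of a nine-volt block battery lying flat, 48.5 (its x) x 26.5 (its y) x 17.5 mm (its z), 45 g, dark case with a silver band at the terminal end; the two terminals are on its +x end. Three to five such batteries are present
- cell3_term (a point): middle of the terminal end of that battery, 24 mm from its centre along its +x
- cell4_mid (a point): centre (half-way up) of a nine-volt block battery lying flat, 48.5 (its x) x 26.5 (its y) x 17.5 mm (its z), 45 g, dark case with a silver band at the terminal end; the two terminals are on its +x end. Three to five such batteries are present
- cell4_term (a point): middle of the terminal end of that battery, 24 mm from its centre along its +x
Things that resemble listed ones, but are neither listed nor needed, are in the scene too. Leave any purple look-alike of the part that bears cell4_mid alone.

How it is judged:
By the outcome, as a careful person would: the job done as asked, in the order asked, and still so for the second after the job is handed in, with the robot touching nothing.
Of cell0, cell1, cell2, cell3, cell4 only 3 to 5 are there at a start; the rules pass over those that are not, and their reading is None.
At some moment in a run one of timer, cell0, cell1, cell2, cell3, cell4 may be knocked a few centimetres aside while the robot is not near it.
Once in a run the grip may slacken for a moment while it holds something.
It also fails if it takes over 210 s, if anything falls off the work surface, if the arm or the gripper's body presses on something with over 40 N, if the wrist force passes 120 N, or if a joint passes its speed limit or range.

## Working session

There is one attempt and no reset: what is moved stays moved. The work goes in short steps, Python scripts to look and compute and a tool call to move; the robot and the scene stay as the last step left them, time stands still between calls to the robot, and variables do not carry over. Pictures are saved under pics/ and viewed, about 12 in all and at most 16, crops included, and the job is handed in when it is done.

Besides the shell and the picture viewer there is one more tool, called after "Emit:" in YAML: its name, and indented under it one key for each argument. play_rows: Moves the arm, as the interface text tells. Its arguments: {"type":"object","properties":{"motion":{"type":"array"},"fingers":{"type":"number"},"squeeze":{"type":"number"}},"required":["motion"]}

```bash
mkdir -p pics; ls
python3 - <<'E'
from rig import ctrl
import cv2,numpy as np
print(ctrl.sense())
for n in ("scene","top"):
    im=ctrl.capture(n); cv2.imwrite(f"pics/{n}0.png",im[...,::-1])
    print(n,{k:np.round(v,3).tolist() for k,v in ctrl.get_calibration(n).items()})
print(ctrl.get_calibration("wrist"))
for nm in ["bail_handle","bail_hinge","bay_floor","timer_press","timer_mid","bracket_face","cell0_mid","cell0_term","toolbox","mallet","tin","piano_hinge"]:
    print(nm,[(np.round(np.array(d["position"])*[560,420],1).tolist(),round(d["p"],2)) for d in ctrl.spot_in("top",nm)])
E
```

```text
pics
{'time_s': 0.0, 'joints': array([-1.51842540e+00,  3.13455604e-01,  1.49845420e+00,  8.53473010e-06,
        1.33098305e+00, -2.23378933e-01]), 'dq': array([ 0.00052264,  0.00147317, -0.00070571,  0.00096247, -0.00122178,
        0.00052433]), 'tau': array([-5.91250828e-04, -4.12270367e+01, -2.59749180e+01, -2.12409213e-04,
        4.04027553e-03,  2.14050840e-05]), 'eef_pos': array([ 142.92812962, -504.9010654 ,  230.72576117]), 'ee_rot': array([-4.99938409e-04,  7.97579480e-01, -6.03213520e-01, -4.15583479e-04]), 'force': array([-0.28685382,  0.06338314, -0.35311822]), 'wrist_torque': array([-0.01735794, -0.00080246,  0.02507952]), 'grip_width': 1.002715776202616}
scene {'K': [[457.735, 0.0, 283.01], [0.0, 457.735, 196.359], [0.0, 0.0, 1.0]], 'R': [[0.871, 0.491, 0.024], [0.29, -0.474, -0.831], [-0.396, 0.731, -0.555]], 't': [-517.771, -74.113, 1388.371]}
top {'K': [[443.509, 0.0, 274.803], [0.0, 443.509, 205.103], [0.0, 0.0, 1.0]], 'R': [[-0.017, -1.0, 0.01], [-0.996, 0.016, -0.088], [0.088, -0.012, -0.996]], 't': [36.413, 563.731, 982.268]}
{'K': array([[345.04226012,   0.  
[... 443 characters left out ...]
  0.00000000e+00,
         1.00000000e+00]])}
bail_handle [([309.0, 226.5], 0.68), ([312.2, 225.6], 0.5), ([331.9, 114.4], 0.28)]
bail_hinge [([312.9, 225.6], 0.62)]
bay_floor [([310.7, 227.4], 0.55), ([100.3, 250.2], 0.21)]
timer_press [([416.5, 278.1], 0.39)]
timer_mid [([311.4, 226.6], 0.63), ([425.0, 261.3], 0.56)]
bracket_face [([404.5, 187.3], 0.96), ([334.7, 115.4], 0.32)]
cell0_mid [([99.4, 251.3], 0.68)]
cell0_term [([100.9, 248.7], 0.7)]
toolbox [([162.8, 251.7], 0.63), ([261.2, 99.9], 0.59), ([310.0, 226.8], 0.56)]
mallet [([131.3, 130.2], 0.93), ([419.1, 274.5], 0.45)]
tin [([333.7, 116.4], 0.95), ([258.3, 98.6], 0.67), ([314.8, 229.1], 0.39)]
piano_hinge [([406.3, 134.7], 0.92)]
```

Run:
```python
import cv2
a=cv2.imread("pics/top0.png"); c=a[60:330,60:480]
cv2.imwrite("pics/v1.png",cv2.resize(c,(800,514),interpolation=cv2.INTER_CUBIC))
```

```text
(no output)
```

View pics/v1.png

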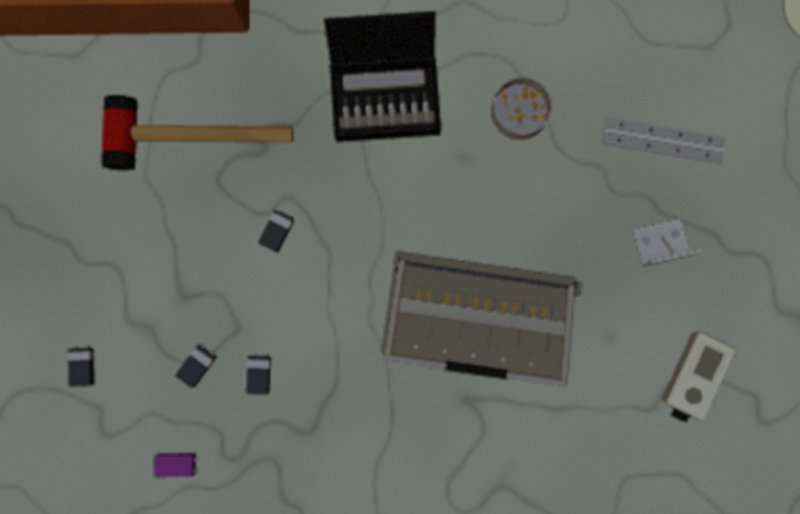

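View pics/scene0.png

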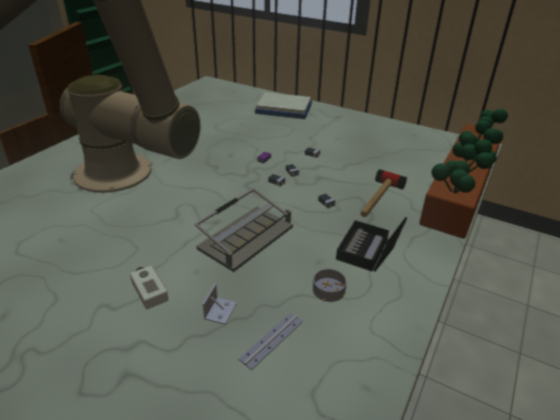

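The top view shows four batteries at crop pixels (275,231), (80,367), (196,365) and (258,375), with the silver end facing up in the picture, and a purple decoy at (175,465). The charger's bail is shut with the handle on the robot side. The timer is at (700,375), and the bracket is at (662,243) with its face towards the robot.

```bash
cat > h.py <<'E'
from rig import ctrl
import cv2,numpy as np
from scipy.spatial.transform import Rotation as Ro
def tool():
    s=ctrl.sense(); q=s["ee_rot"]; return np.array(s["eef_pos"]),Ro.from_quat([q[1],q[2],q[3],q[0]]).as_matrix()
def cam(name,pose=None):
    c=ctrl.get_calibration(name); K=c["K"]
    if name=="wrist":
        p,R=pose or tool(); T=c["tool_from_camera"]; Rw=R@T[:3,:3]; return K,Rw,p+R@T[:3,3]
    R=np.array(c["R"]); return K,R.T,-R.T@np.array(c["t"])
def w(name,px,z,pose=None):
    K,Rw,C=cam(name,pose); d=Rw@np.linalg.inv(K)@np.array([px[0],px[1],1.]); return C+d*(z-C[2])/d[2]
def proj(name,X,pose=None):
    K,Rw,C=cam(name,pose); v=K@(Rw.T@(np.array(X,float)-C)); return v[:2]/v[2]
def yaw():  # direction of tool x in world, deg
    R=tool()[1]; return np.degrees(np.arctan2(R[1,0],R[0,0]))
def go(xyz,yawdeg=None):
    """tool-frame shift and turn needed (tool down); yaw mod 180"""
    p,R=tool(); s=R.T@(np.array(xyz,float)-p)
    t=0
    if yawdeg is not None:
        t=-((yawdeg-yaw()+90)%180-90)  # tool z is down
    print("shift",np.round(s,1),"turn z",round(t,1),"tilt",np.round(np.degrees(np.arccos(-R[2,2])),2))
def snap(n,f):
    im=ctrl.capture(n)[...,::-1].copy(); cv2.imwrite(f"pics/{f}.png",im); return im
E
python3 - <<'E'
from h import *
print("tool",tool()[0],yaw())
f=lambda x,y:(x/1.9048+60-.25,y/1.9048+60-.25)
P={"bat":[(275,231),(80,367),(196,365),(258,375),(175,465)]}
for p in P["bat"]: print("bat",w("top",f(*p),17)[:2].round(0))
for a,b in [((283,214),(267,247)),((80,350),(80,384)),((206,349),(186,382)),((258,357),(258,392))]:
    d=w("top",f(*a),17)-w("top",f(*b),17);print(np.degrees(np.arctan2(d[1],d[0])).round(0),np.hypot(*d[:2]).round())
h=w("top",f(477,371),40);hl=w("top",f(388,356),40);hr=w("top",f(566,383),40)
print("handle",h,hl,hr,np.hypot(*(hl-hr)[:2]), np.degrees(np.arctan2(*(hl-hr)[[1,0]])))
a=w("top",f(397,256),40);b=w("top",f(578,285),40);print("hinge",a,b,(a+b)/2,np.degrees(np.arctan2(*(a-b)[[1,0]])))
print("timer",w("top",f(702,374),30),w("top",f(681,415),16))
print("bracket",w("top",f(667,256),40), [w("top",f(*q),45)for q in((640,265),(700,250))])
E
```

```text
tool [ 142.9421895  -505.17299225  231.31685647] -74.20097780484008
bat [623. 188.]
bat [464. 419.]
bat [464. 282.]
bat [451. 209.]
bat [348. 306.]
-26.0 44.0
1.0 40.0
-31.0 45.0
-0.0 41.0
handle [451.69841639 -49.41181916  40.        ] [470.87573467  53.83368102  40.        ] [ 436.00198018 -152.6734224    40.        ] 209.4310447736021 80.41464932435481
hinge [587.80535379  41.48032506  40.        ] [ 550.06632583 -170.66525652   40.        ] [568.93583981 -64.59246573  40.        ] 79.9130513358859
timer [ 443.27639673 -315.46434087   30.        ] [ 394.8478988  -293.04519497   16.        ]
bracket [ 582.64069375 -277.11864786   40.        ] [array([ 571.9991299 , -243.28605296,   45.        ]), array([ 588.5593763 , -314.74636558,   45.        ])]
```

```bash
python3 -c "
from h import *
go([505,-57,200],-9)"
```

```text
shift [-332.7 -470.4   31.3] turn z -65.2 tilt 0.0
```

Emit:
play_rows:
  motion:
    - [[-22.2,-31.4,2],[0,0,0]]
    - [[-22.2,-31.4,2],[0,0,0]]
    - [[-22.2,-31.4,2],[0,0,0]]
    - [[-22.2,-31.4,2],[0,0,0]]
    - [[-22.2,-31.4,2],[0,0,0]]
    - [[-22.2,-31.4,2],[0,0,0]]
    - [[-22.2,-31.4,2],[0,0,0]]
    - [[-22.2,-31.4,2],[0,0,0]]
    - [[-22.2,-31.4,2],[0,0,0]]
    - [[-22.2,-31.4,2],[0,0,0]]
    - [[-22.2,-31.4,2],[0,0,0]]
    - [[-22.2,-31.4,2],[0,0,0]]
    - [[-22.2,-31.4,2],[0,0,0]]
    - [[-22.2,-31.4,2],[0,0,0]]
    - [[-22.2,-31.4,2],[0,0,0]]

```text
time_s: 1.95
eef_pos: [506.4, -54.6, 201.3]
ee_rot: [-0.0, 0.798, -0.603, 0.0]
force: [0.4, -0.9, 0.1]
grip_width: 0.998
```

Emit:
play_rows:
  motion:
    - [[0,0,0],[0,0,-6.5]]
    - [[0,0,0],[0,0,-6.5]]
    - [[0,0,0],[0,0,-6.5]]
    - [[0,0,0],[0,0,-6.5]]
    - [[0,0,0],[0,0,-6.5]]
    - [[0,0,0],[0,0,-6.5]]
    - [[0,0,0],[0,0,-6.5]]
    - [[0,0,0],[0,0,-6.5]]
    - [[0,0,0],[0,0,-6.5]]
    - [[0,0,0],[0,0,-6.5]]
    - [[0,0,0],[0,0,0]]
    - [[0,0,0],[0,0,0]]

```text
time_s: 2.95
eef_pos: [505.5, -56.5, 201.3]
ee_rot: [0.0, 0.997, -0.082, 0.0]
force: [0.3, 0.8, -0.1]
grip_width: 1.001
```

Run:
```python
from h import *
np.save("pose1.npy",np.c_[tool()[1],tool()[0]])
print(tool()[0],yaw())
im=snap("wrist","w1")
cv2.imwrite("pics/v3.png",cv2.resize(im,(800,600),interpolation=cv2.INTER_CUBIC))
for nm in ["bail_handle","bail_hinge","bay_floor","bracket_face"]:
    print(nm,[(np.round(np.array(d["position"])*[560,420],1).tolist(),round(d["p"],2)) for d in ctrl.spot_in("wrist",nm)])
```

```text
[505.47643582 -56.47802209 201.32619814] -9.390298251249552
bail_handle [([282.6, 160.2], 0.61)]
bail_hinge [([285.7, 164.2], 0.73)]
bay_floor [([284.9, 167.2], 0.63)]
bracket_face [([378.2, 344.5], 0.9)]
```

View pics/v3.png

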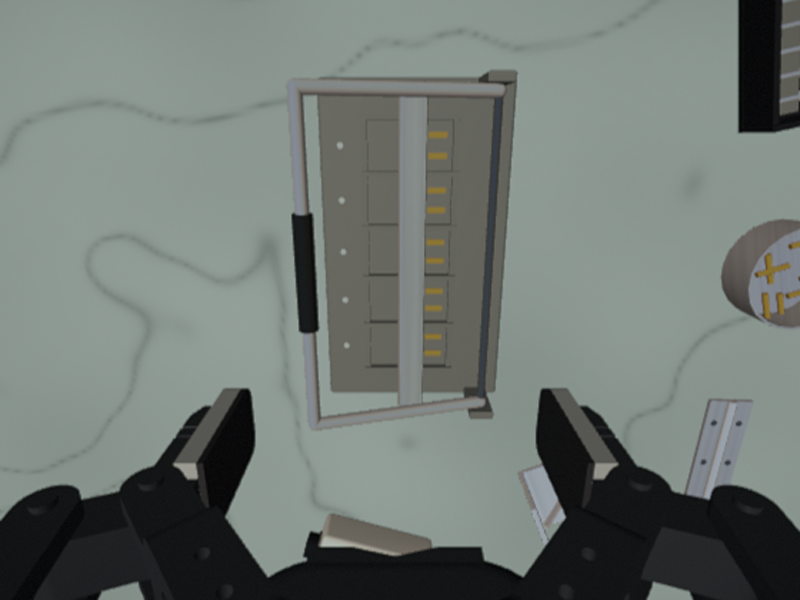

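The wrist view shows the bail shut. The handle runs from (303,214) to (308,331), and the bay grid spans columns 367 to 451 and rows 120 to 366. I'll fit the charger pose to these features.

Run:
```python
from h import *
from scipy.optimize import least_squares
P=np.load("pose1.npy"); pose=(P[:,3],P[:,:3])
s=.7
F=[((-65,35,40),(303,214)),((-65,-35,40),(308,331)),((-29.5,17.5,18),(369,225)),((-29.5,52.5,18),(367,171)),((-29.5,-17.5,18),(370,275)),((-29.5,-52.5,18),(371,323)),
((29,17.5,18),(451,224)),((29,52.5,18),(453,172)),((29,-17.5,18),(449,275)),((29,-52.5,18),(447,323)),((62.5,-110.5,12),(495,391)),((-62.5,-110.5,12),(331,391)),((-62.5,110.5,12),(318,78))]
def res(v,out=False):
    a=v[2];c,si=np.cos(a),np.sin(a);r=[]
    for (x,y,z),p in F:
        X=[v[0]+c*x-si*y,v[1]+si*x+c*y,z]; r+=list(proj("wrist",X,pose)-(np.array(p)*s-.15))
    return np.array(r)
o=least_squares(res,[510,-57,-.15],loss="soft_l1");v=o.x
print("bay",v[:2],np.degrees(v[2])); print(res(v).reshape(-1,2).round(1))
np.save("ch.npy",v)
a=v[2];f=lambda x,y:(v[0]+np.cos(a)*x-np.sin(a)*y,v[1]+np.sin(a)*x+np.cos(a)*y)
print("handle",f(-65,0),"hinge",f(50,0))
go([*f(-65,0),60],np.degrees(a))
```

```text
bay [515.80467582 -54.36800017] -8.146177567614174
[[  1.2  -5.6]
 [  3.5 -12.5]
 [ -2.2   1.1]
 [ -2.3   1. ]
 [ -1.5   1.5]
 [ -0.9   1. ]
 [  2.    0.5]
 [  1.3  -1. ]
 [  2.8   0.3]
 [  3.7  -0.1]
 [ -0.4  -0.4]
 [ -1.1   1.7]
 [ -7.7  -1.1]]
handle (np.float64(451.46054032857626), np.float64(-45.15755891814253)) hinge (np.float64(565.3001646558623), np.float64(-61.452954986430704))
shift [-55.1  -2.5 141.3] turn z -1.1 tilt 0.0
```

Run:
```python
from h import *
from scipy.optimize import least_squares
P=np.load("pose1.npy"); pose=(P[:,3],P[:,:3])
s=.7
F=[]
for y,r,l,rr in [(17.5,225,369,451),(52.5,171,367,453),(-17.5,275,370,449),(-52.5,323,371,447)]:
    F+=[((-27.5,y,17),(l,r)),((27.5,y,17),(rr,r))]
F+=[((62.5,-110.5,12),(495,391)),((-62.5,-110.5,12),(331,391))]
B=[(35,(303,214)),(-35,(308,331))]
def res(v):
    a=v[2];c,si=np.cos(a),np.sin(a);r=[]
    G=F+[((50-115*np.cos(v[3]),y,40+115*np.sin(v[3])),p) for y,p in B]
    for (x,y,z),p in G:
        X=[v[0]+c*x-si*y,v[1]+si*x+c*y,z]; r+=list(proj("wrist",X,pose)-(np.array(p)*s-.15))
    return np.array(r)
o=least_squares(res,[510,-57,-.15,0.1],loss="soft_l1");v=o.x
print("bay",v[:2],np.degrees(v[2]),v[3]); print(res(v).reshape(-1,2).round(1))
np.save("ch.npy",v)
a=v[2];f=lambda x,y:(v[0]+np.cos(a)*x-np.sin(a)*y,v[1]+np.sin(a)*x+np.cos(a)*y)
hx=50-115*np.cos(v[3]);hz=40+115*np.sin(v[3])
print("handle",f(hx,0),hz,"hinge",f(50,0))
go([*f(hx,0),hz],np.degrees(a))
```

```text
bay [515.45017357 -54.05895832] -8.71322281411572 0.28745141086087056
[[-0.3  0.3]
 [ 0.1 -0.3]
 [ 0.   0.3]
 [-0.4 -0.4]
 [-0.   0.6]
 [ 0.6  0. ]
 [ 0.2  0.1]
 [ 1.2 -0.4]
 [-1.8 -0.1]
 [-2.5  1. ]
 [-0.2 -0.8]
 [ 2.1  0. ]]
handle (np.float64(455.86438840228135), np.float64(-44.92697812177818)) 72.60354985129028 hinge (np.float64(564.8731211862925), np.float64(-61.63340544537091))
shift [-50.8  -3.4 128.7] turn z -0.6 tilt 0.0
```

Emit:
play_rows:
  motion:
    - [[-17,-1,0],[0,0,0.7]]
    - [[-17,-1,20],[0,0,0]]
    - [[-17,-1,20],[0,0,0]]
    - [[0,0,25],[0,0,0]]
    - [[0,0,25],[0,0,0]]
    - [[0,0,25],[0,0,0]]
    - [[0,0,25],[0,0,0]]
    - [[0,0,0],[0,0,0]]
    - [[0,0,0],[0,0,0]]
  fingers: 50
  squeeze: 30

```text
time_s: 3.95
eef_pos: [455.5, -44.9, 61.2]
ee_rot: [-0.0, 0.996, -0.087, -0.001]
force: [1.0, 0.1, 0.7]
grip_width: 0.592
```

Emit:
play_rows:
  motion:
    - [[0,0,0],[0,0,0]]
    - [[0,0,0],[0,0,0]]
    - [[0,0,0],[0,0,0]]
    - [[0,0,0],[0,0,0]]
    - [[0,0,0],[0,0,0]]
    - [[0,0,0],[0,0,0]]
    - [[0,0,0],[0,0,0]]
    - [[0,0,0],[0,0,0]]
  fingers: 0
  squeeze: 30

```text
time_s: 4.62
eef_pos: [454.4, -44.8, 61.6]
ee_rot: [-0.0, 0.996, -0.086, -0.002]
force: [-7.1, -0.2, 2.8]
grip_width: 0.124
```

Run:
```python
from h import *
s=ctrl.sense();print(s["time_s"],tool()[0],yaw(),s["grip_width"]*85.4,s["force"])
im=snap("wrist","w2")
```

```text
4.6167 [454.43467266 -44.75850742  61.61098792] -9.862672978678136 10.56168260231928 [-7.08957796 -0.15116958  2.82450096]
```

View pics/w2.png

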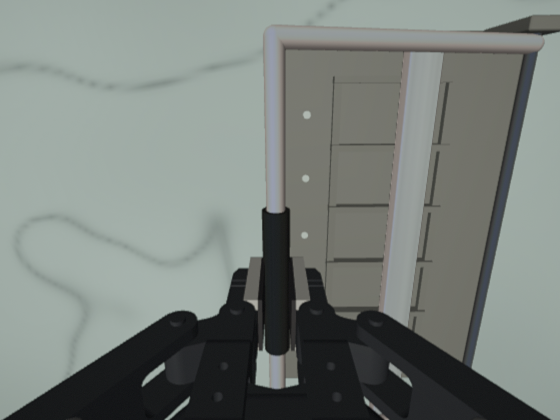

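Emit:
play_rows:
  motion:
    - [[3.4,0,-10.3],[0,0,0]]
    - [[4.3,-0.1,-9.9],[0,0,0]]
    - [[5.2,-0.1,-9.5],[0,0,0]]
    - [[6.1,-0.1,-8.9],[0,0,0]]
    - [[6.9,-0.1,-8.3],[0,0,0]]
    - [[7.7,-0.2,-7.6],[0,0,0]]
    - [[8.3,-0.2,-6.9],[0,0,0]]
    - [[8.9,-0.2,-6.1],[0,0,0]]
    - [[9.5,-0.2,-5.2],[0,0,0]]
    - [[9.9,-0.2,-4.3],[0,0,0]]
    - [[10.3,-0.2,-3.3],[0,0,0]]
    - [[10.6,-0.2,-2.4],[0,0,0]]
    - [[10.7,-0.2,-1.4],[0,0,0]]
    - [[10.8,-0.2,-0.3],[0,0,0]]

```text
time_s: 5.83
eef_pos: [567.4, -63.0, 147.4]
ee_rot: [0.001, 0.996, -0.086, 0.0]
force: [-2.9, -4.0, -4.6]
grip_width: 0.12
```

Emit:
play_rows:
  motion:
    - [[10.8,-0.2,0.7],[0,0,0]]
    - [[10.7,-0.2,1.7],[0,0,0]]
    - [[10.5,-0.2,2.7],[0,0,0]]
    - [[10.2,-0.2,3.6],[0,0,0]]
    - [[9.8,-0.2,4.6],[0,0,0]]
    - [[9.3,-0.2,5.5],[0,0,0]]
    - [[0,0,0],[0,0,0]]
    - [[0,0,0],[0,0,0]]

```text
time_s: 6.5
eef_pos: [628.6, -72.6, 128.1]
ee_rot: [0.001, 0.996, -0.086, 0.002]
force: [1.9, -5.8, 1.4]
grip_width: 0.128
```

Emit:
play_rows:
  motion:
    - [[0,0,0],[0,0,0]]
    - [[0,0,0],[0,0,0]]
    - [[0,0,0],[0,0,0]]
    - [[0,0,-20],[0,0,0]]
    - [[0,0,-20],[0,0,0]]
    - [[0,0,-20],[0,0,0]]
    - [[0,0,-20],[0,0,0]]
    - [[0,0,0],[0,0,0]]
  fingers: 50

```text
time_s: 7.17
eef_pos: [628.7, -71.5, 211.4]
ee_rot: [0.001, 0.996, -0.086, 0.003]
force: [-0.2, 0.2, 0.8]
grip_width: 0.584
```

Run:
```python
from h import *
s=ctrl.sense();print(s["time_s"],tool()[0],yaw(),s["grip_width"]*85.4,s["force"])
# two battery at ~ (464,282),(451,209): view point
go([440,250,200],0)
```

```text
7.1667 [628.72492819 -71.53820454 211.36198682] -9.879783852942337 49.836709155516786 [-0.19609157  0.21700089  0.84103194]
shift [-241.2 -284.4    9.6] turn z -9.9 tilt 0.38
```

```bash
python3 -c "
from h import *
go([500,275,230],0)"
```

```text
shift [-186.1 -319.3  -20.1] turn z -9.9 tilt 0.38
```

Emit:
play_rows:
  motion:
    - [[-18.6,-32,-2],[0,0,0]]
    - [[-18.6,-32,-2],[0,0,0]]
    - [[-18.6,-32,-2],[0,0,0]]
    - [[-18.6,-32,-2],[0,0,0]]
    - [[-18.6,-32,-2],[0,0,0]]
    - [[-18.6,-32,-2],[0,0,0]]
    - [[-18.6,-32,-2],[0,0,0]]
    - [[-18.6,-32,-2],[0,0,0]]
    - [[-18.6,-32,-2],[0,0,0]]
    - [[-18.6,-32,-2],[0,0,0]]
    - [[0,0,0],[0,0,-5]]
    - [[0,0,0],[0,0,-5]]
    - [[0,0,0],[0,0,0]]
    - [[0,0,0],[0,0,0]]
    - [[0,0,0],[0,0,0]]
  fingers: 62

```text
time_s: 8.42
eef_pos: [499.3, 275.4, 226.6]
ee_rot: [0.0, 1.0, -0.001, -0.0]
force: [0.4, -0.7, -0.1]
grip_width: 0.726
```

```bash
cat >> h.py <<'E'
def bats(f="wb",z=17.5,vis=True):
    """dark rectangles in the wrist picture -> world centre, axis yaw toward silver end"""
    pose=tool(); im=snap("wrist",f); g=im.max(2)
    m=((g<75)).astype(np.uint8); m=cv2.morphologyEx(m,cv2.MORPH_OPEN,np.ones((3,3)))
    out=[]
    n,lab,st,_=cv2.connectedComponentsWithStats(m)
    for i in range(1,n):
        if not 200<st[i,4]<6000: continue
        c=cv2.findContours((lab==i).astype(np.uint8),0,2)[0][0]
        q=np.array([w("wrist",p,z,pose)[:2] for p in c[:,0]],np.float32)
        (cx,cy),(a,b),_=r=cv2.minAreaRect(q)
        out.append((np.round((cx,cy)),round(a),round(b),st[i,:5].tolist()))
    return im,pose,out
E
python3 - <<'E'
from h import *
im,pose,o=bats("w3"); print(pose[0],yaw())
for x in o: print(x)
cv2.imwrite("pics/v5.png",cv2.resize(im,(800,600),interpolation=cv2.INTER_CUBIC))
E
```

```text
[499.32410834 275.41078279 226.64370036] -0.0492109565019055
(array([457., 419.]), 30, 27, [214, 2, 35, 34, 1097])
(array([714., 376.]), 39, 40, [482, 47, 45, 45, 1628])
(array([363., 310.]), 6, 42, [137, 119, 10, 43, 231])
(array([458., 290.]), 28, 30, [219, 142, 37, 36, 772])
(array([445., 213.]), 30, 29, [214, 216, 28, 27, 682])
(array([615., 195.]), 28, 37, [364, 229, 36, 32, 740])
(array([536.,  46.]), 39, 127, [258, 335, 95, 38, 726])
```

View pics/v5.png

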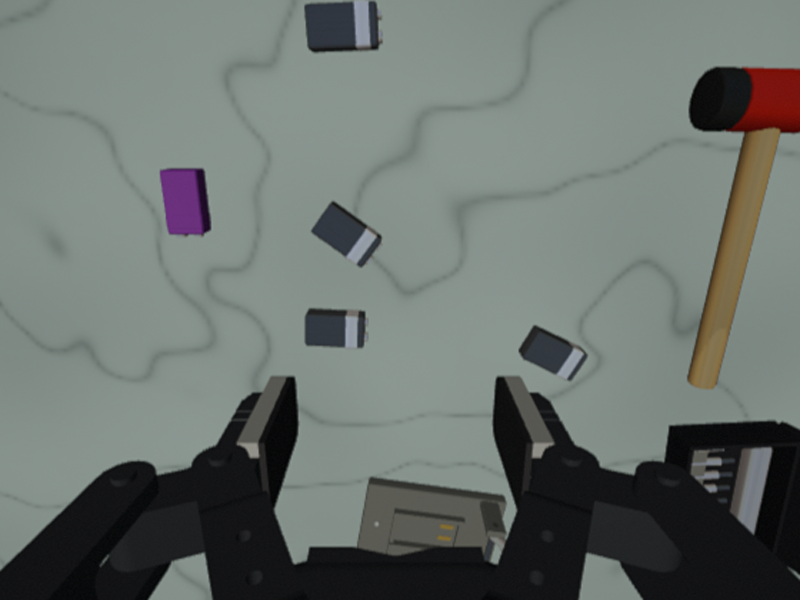

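Four batteries are visible in the wrist view, at (342,26), (346,234), (335,328) and (552,353), all with the silver end to the right (+x). The purple decoy is at (185,202). I'll fit cuboid silhouettes to them.

```bash
cat >> h.py <<'E'
from scipy.optimize import minimize
def fit(im,pose,x0,y0,yaw0,dim=(48.5,26.5,17.5),z0=0,cam_="wrist",thr=26,pad=18,U=4):
    L,W,H=dim
    X8=np.array([[sx*L/2,sy*W/2,z] for sx in(-1,1) for sy in(-1,1) for z in(z0,z0+H)])
    def pts(v):
        R=np.array([[np.cos(v[2]),-np.sin(v[2])],[np.sin(v[2]),np.cos(v[2])]])
        return np.array([proj(cam_,[*(R@p[:2]+v[:2]),p[2]],pose) for p in X8])
    v0=np.array([x0,y0,np.radians(yaw0)]); q=pts(v0); a=np.floor(q.min(0)-pad).astype(int).clip(0); b=np.ceil(q.max(0)+pad).astype(int)
    c=im[a[1]:b[1],a[0]:b[0]].astype(np.float32); bg=np.median(np.vstack([c[:3].reshape(-1,3),c[-3:].reshape(-1,3)]),0)
    m=(np.abs(c-bg).max(2)>thr).astype(np.uint8); m=cv2.morphologyEx(m,cv2.MORPH_OPEN,np.ones((4,4)))
    n,lab,st,_=cv2.connectedComponentsWithStats(m); i=1+np.argmax(st[1:,4]); m=(lab==i).astype(np.uint8)
    m=cv2.resize(m*255,None,fx=U,fy=U,interpolation=cv2.INTER_LINEAR)>127
    def cost(u):
        v=np.array([u[0],u[1],u[2]/20]); k=np.zeros(m.shape,np.uint8)
        h=cv2.convexHull((((pts(v)-a+.5)*U-.5)*16).round().astype(np.int32)); cv2.fillConvexPoly(k,h,1,shift=4); k=k>0
        return 1-(k&m).sum()/(k|m).sum()
    best=None
    for s in (-12,0,12):
        u=[x0,y0,np.radians(yaw0+s)*20]; r=minimize(cost,u,method="Nelder-Mead",options=dict(initial_simplex=np.array([u]*4)+np.vstack([np.zeros(3),np.diag([6,6,4])]),xatol=.02,fatol=1e-4))
        if best is None or r.fun<best.fun: best=r
    x,y,t=best.x; return round(x,1),round(y,1),round(np.degrees(t/20),1),round(1-best.fun,3)
E
cat > b.py <<'E'
from h import *
im=cv2.imread("pics/w3.png");pose=tool()
for g in [(464,419,0),(462,287,-30),(450,210,0),(619,190,-28)]: print(fit(im,pose,*g))
E
python3 b.py
```

```text
(np.float64(466.4), np.float64(419.8), np.float64(2.3), np.float64(0.794))Traceback (most recent call last):
  File "b.py", line 3, in <module>
    for g in [(464,419,0),(462,287,-30),(450,210,0),(619,190,-28)]: print(fit(im,pose,*g))
                                                                          ~~~^^^^^^^^^^^^
  File "h.py", line 57, in fit
    u=[x0,y0,np.radians(yaw0+s)*20]; r=minimize(cost,u,method="Nelder-Mead",options=dict(initial_simplex=np.array([u]*4)+np.vstack([np.zeros(3),np.diag([6,6,4])]),xatol=.02,fatol=1e-4))
                                       ~~~~~~~~^^^^^^^^^^^^^^^^^^^^^^^^^^^^^^^^^^^^^^^^^^^^^^^^^^^^^^^^^^^^^^^^^^^^^^^^^^^^^^^^^^^^^^^^^^^^^^^^^^^^^^^^^^^^^^^^^^^^^^^^^^^^^^^^^^^^^^^^^^
    res = _minimize_neldermead(fun, x0, args, callback, bounds=bounds,
                               **options)
    fxr = func(xr)
    fx = function(np.copy(x), *(wrapper_args + args))
  File "h.py", line 53, in cost
    h=cv2.convexHull((((pts(v)-a+.5)*U-.5)*16).round().astype(np.int32)); cv2.fillConvexPoly(k,h,1,shift=4); k=k>0
                        ~~~^^^
  File "h.py", line 45, in pts
    return np.array([proj(cam_,[*(R@p[:2]+v[:2]),p[2]],pose) for p in X8])
                     ~~~~^^^^^^^^^^^^^^^^^^^^^^^^^^^^^^^^^^^
  File "h.py", line 14, in proj
    K,Rw,C=cam(name,pose); v=K@(Rw.T@(np.array(X,float)-C)); return v[:2]/v[2]
           ~~~^^^^^^^^^^^
  File "h.py", line 7, in cam
    c=ctrl.get_calibration(name); K=c["K"]
ValueError: time passes only in moves, steps and waits
```

```bash
python3 - <<'E'
s=open("h.py").read()
s=s.replace('def cam(','_C={}\ndef cam(').replace('c=ctrl.get_calibration(name); K','c=_C[name] if name in _C else _C.setdefault(name,ctrl.get_calibration(name)); K')
open("h.py","w").write(s)
E
time python3 b.py
```

```text
(np.float64(466.4), np.float64(419.8), np.float64(2.3), np.float64(0.794))
(np.float64(464.5), np.float64(283.1), np.float64(-36.1), np.float64(0.632))
(np.float64(453.1), np.float64(208.5), np.float64(-4.9), np.float64(0.778))
(np.float64(621.7), np.float64(189.1), np.float64(-28.7), np.float64(0.66))
real	0m1.674s
user	0m2.217s
sys	0m0.160s
```

Run:
```python
import cv2
im=cv2.imread("pics/w3.png")
# battery A row 328/800*.7 -> row 230, cols 205..262
print(im[230,200:266:2].tolist())
print(im[214:250:2,233].tolist())
```

```text
[[141, 146, 136], [141, 146, 135], [141, 146, 135], [141, 146, 135], [140, 147, 135], [140, 146, 135], [137, 143, 132], [64, 59, 53], [64, 55, 48], [64, 56, 50], [64, 56, 50], [64, 56, 50], [64, 56, 50], [64, 56, 50], [64, 57, 50], [64, 56, 50], [63, 57, 50], [64, 56, 50], [65, 57, 51], [64, 56, 51], [64, 56, 50], [173, 158, 150], [169, 157, 149], [164, 155, 147], [166, 158, 149], [92, 86, 81], [62, 56, 49], [43, 44, 42], [143, 149, 137], [143, 149, 138], [143, 148, 137], [143, 149, 137], [143, 149, 137]]
[[141, 147, 135], [110, 115, 105], [33, 32, 33], [40, 40, 39], [65, 58, 52], [66, 57, 50], [63, 55, 49], [64, 57, 50], [64, 56, 49], [64, 57, 52], [64, 57, 51], [64, 57, 51], [64, 56, 52], [64, 56, 50], [84, 85, 78], [142, 148, 136], [142, 148, 136], [141, 147, 136]]
```

```bash
python3 - <<'E'
s=open("h.py").read()
s=s.replace('m=(np.abs(c-bg).max(2)>thr).astype(np.uint8); m=cv2.morphologyEx(m,cv2.MORPH_OPEN,np.ones((4,4)))',
 'm=((c.max(2)<105)|(c[...,0]-c[...,1]>3)).astype(np.uint8); m=cv2.morphologyEx(m,cv2.MORPH_CLOSE,np.ones((5,5))); m=cv2.morphologyEx(m,cv2.MORPH_OPEN,np.ones((6,6)))')
open("h.py","w").write(s)
E
python3 b.py
```

```text
(np.float64(466.5), np.float64(420.8), np.float64(2.4), np.float64(0.935))
(np.float64(464.8), np.float64(283.2), np.float64(-35.7), np.float64(0.887))
(np.float64(453.1), np.float64(207.6), np.float64(-8.1), np.float64(0.845))
(np.float64(626.2), np.float64(186.6), np.float64(-30.0), np.float64(0.863))
```

```bash
python3 -c "
from h import *
go([453,208,110],0)"
```

```text
shift [-46.3  67.4 116.7] turn z -0.0 tilt 0.02
```

Emit:
play_rows:
  motion:
    - [[-15.4,22.4,20],[0,0,0]]
    - [[-15.4,22.4,20],[0,0,0]]
    - [[-15.5,22.4,20],[0,0,0]]
    - [[0,0,20],[0,0,0]]
    - [[0,0,20],[0,0,0]]
    - [[0,0,17],[0,0,0]]
    - [[0,0,0],[0,0,0]]
    - [[0,0,0],[0,0,0]]
  fingers: 66

```text
time_s: 9.13
eef_pos: [453.2, 208.2, 109.9]
ee_rot: [0.0, 1.0, 0.0, -0.001]
force: [1.0, -0.1, 1.0]
grip_width: 0.772
```

```bash
cat > c.py <<'E'
import sys
from h import *
x,y,a=map(float,sys.argv[1:4]); pose=tool(); im=snap("wrist",sys.argv[4])
r=fit(im,pose,x,y,a,pad=30,U=2); print("tool",pose[0].round(1),"fit",*map(float,r)); go([r[0],r[1],2],r[2])
E
python3 c.py 453 208 0 w4
```

```text
tool [453.2 208.2 109.9] fit 451.2 208.6 0.2 0.852
shift [ -2.5  -0.2 108.7] turn z -0.2 tilt 0.05
```

View pics/w4.png

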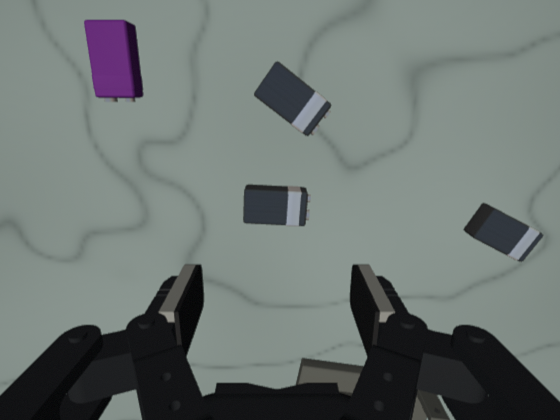

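The first battery is at (276,205) in the hover view, clear of the fingers.

Run:
```python
from h import *
p=tool()
for z in (0,17.5): print(z,[w("wrist",q,z,p)[:2].round(1) for q in((244,205),(307.5,205),(311,205),(275,185),(275,226))])
im=cv2.imread("pics/w4.png"); print(im[205,238:252].max(1).tolist(),im[205,296:316].tolist()); print(im[178:232,270].max(1).tolist())
```

```text
0 [array([428.3, 206.5]), array([477.2, 206.5]), array([479.9, 206.5]), array([452.1, 222.4]), array([452.1, 189.1])]
17.5 [array([430. , 212.2]), array([475.5, 212.3]), array([478. , 212.3]), array([452.2, 227.1]), array([452.2, 196.1])]
[146, 146, 146, 147, 145, 118, 66, 60, 62, 63, 63, 63, 63, 63] [[164, 155, 147], [164, 156, 148], [165, 157, 149], [159, 151, 142], [93, 86, 81], [63, 55, 50], [64, 57, 51], [63, 57, 51], [63, 56, 50], [54, 51, 47], [60, 62, 58], [111, 115, 106], [143, 149, 137], [143, 149, 138], [142, 148, 137], [142, 148, 137], [143, 148, 137], [142, 148, 136], [143, 148, 137], [143, 148, 136]]
[145, 145, 145, 146, 146, 146, 135, 95, 42, 33, 36, 35, 46, 57, 62, 63, 63, 64, 64, 63, 64, 63, 64, 65, 63, 64, 64, 65, 62, 64, 64, 64, 64, 62, 62, 63, 64, 63, 62, 63, 63, 64, 64, 63, 60, 59, 98, 137, 148, 148, 148, 148, 147, 148]
```

Run:
```python
from h import *
im=cv2.imread("pics/w4.png"); p=tool()
for L in (45,46,47,48.5):
  for g in [(453,208,0),(465,283,-34)]: print(L,*map(float,fit(im,p,*g,dim=(L,26.5,17.5),pad=15)))
```

```text
45 452.9 208.6 -1.5 0.904
45 464.2 284.1 -36.2 0.942
46 452.8 208.5 -3.8 0.904
46 464.3 283.9 -36.2 0.949
47 453.0 208.4 -4.5 0.887
47 464.5 283.7 -36.7 0.944
48.5 453.0 208.5 -1.7 0.86
48.5 465.1 283.2 -36.9 0.92
```

Emit:
play_rows:
  motion:
    - [[0,-1,20],[0,0,0]]
    - [[0,0,25],[0,0,0]]
    - [[0,0,25],[0,0,0]]
    - [[0,0,20],[0,0,0]]
    - [[0,0,10],[0,0,0]]
    - [[0,0,6],[0,0,0]]
    - [[0,0,0],[0,0,0]]

```text
time_s: 9.77
eef_pos: [453.5, 209.5, 4.0]
ee_rot: [-0.0, 1.0, 0.001, 0.0]
force: [-0.0, -0.3, -0.1]
grip_width: 0.77
```

Emit:
play_rows:
  motion:
    - [[0,0,0],[0,0,0]]
    - [[0,0,0],[0,0,0]]
    - [[0,0,0],[0,0,0]]
    - [[0,0,0],[0,0,0]]
    - [[0,0,0],[0,0,0]]
    - [[0,0,0],[0,0,0]]
    - [[0,0,-15],[0,0,0]]
    - [[0,0,-25],[0,0,0]]
    - [[0,0,-30],[0,0,0]]
    - [[0,0,0],[0,0,0]]
    - [[0,0,0],[0,0,0]]
  fingers: 36
  squeeze: 50

```text
time_s: 10.68
eef_pos: [454.3, 209.7, 76.0]
ee_rot: [-0.0, 1.0, 0.001, 0.002]
force: [0.6, 0.1, 0.2]
grip_width: 0.551
```

Run:
```python
from h import *
s=ctrl.sense();print(s["time_s"],tool()[0],yaw(),s["grip_width"]*85.4)
im=snap("wrist","w5")
v=np.load("ch.npy");a=v[2];f=lambda x,y:(v[0]+np.cos(a)*x-np.sin(a)*y,v[1]+np.sin(a)*x+np.cos(a)*y)
print(f(0,70),np.degrees(a));go([*f(0,70),70],np.degrees(a))
```

```text
10.6833 [454.26210459 209.68530068  75.96937601] 0.10659345116068253 47.07724379035484
(np.float64(526.0543995452623), np.float64(15.133168336166392)) -8.71322281411572
shift [ 72.3 194.5   4.6] turn z 8.8 tilt 0.1
```

View pics/w5.png

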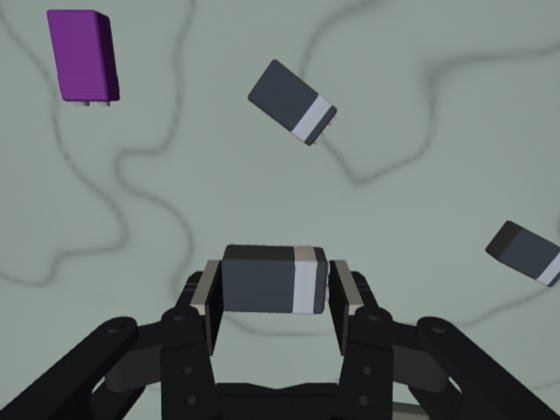

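Battery gripped squarely, held in the picture at (275,285).

```bash
cat >> h.py <<'E'
def tpt(px,z):  # wrist pixel -> tool coords at tool z
    cam("wrist"); c=_C["wrist"];T=c["tool_from_camera"]; d=T[:3,:3]@np.linalg.inv(c["K"])@np.array([*px,1.]); return (T[:3,3]+d*(z-T[2,3])/d[2]).round(1)
def held(im,z=4,col=270):
    c=im[:,col-12:col+12].max(2).mean(1); d=np.where(c[225:330]<100)[0]+225
    a,b=tpt((col,d[0]-.5),z),tpt((col,d[-1]+.5),z-17.5); print("held rows",d[0],d[-1],"tool y far/near",a[1],b[1],"mid",(a[1]+b[1])/2,"width",b[1]-a[1])
E
python3 - <<'E'
from h import *
im=cv2.imread("pics/w5.png"); held(im,4,255)
E
```

```text
held rows 245 311 tool y far/near -14.0 10.0 mid -2.0 width 24.0
```

Emit:
play_rows:
  motion:
    - [[10.3,28,0],[0,0,0]]
    - [[10.3,28,0],[0,0,0]]
    - [[10.3,28,0],[0,0,0]]
    - [[10.3,28,0],[0,0,0]]
    - [[10.3,28,0],[0,0,0]]
    - [[10.3,28,0],[0,0,0]]
    - [[10.3,28,0],[0,0,0]]
    - [[0,0,10],[0,0,4.4]]
    - [[0,0,10],[0,0,4.4]]
    - [[0,0,0],[0,0,0]]
    - [[0,0,0],[0,0,0]]
    - [[0,0,0],[0,0,0]]

```text
time_s: 11.73
eef_pos: [525.6, 13.8, 53.9]
ee_rot: [-0.0, 0.997, -0.075, -0.0]
force: [-0.1, -0.0, -0.3]
grip_width: 0.554
```

Run:
```python
from h import *
s=ctrl.sense();print(s["time_s"],tool()[0],yaw(),s["grip_width"]*85.4)
im=snap("wrist","w6"); held(im,4,255)
v=np.load("ch.npy");a=v[2];f=lambda x,y:(v[0]+np.cos(a)*x-np.sin(a)*y,v[1]+np.sin(a)*x+np.cos(a)*y)
go([*f(0,70),17],np.degrees(a))
cv2.imwrite("pics/w6b.png",cv2.resize(im,(800,600)))
```

```text
11.7333 [525.57650953  13.79311443  53.9118003 ] -8.550323916758554 47.27806414939075
held rows 244 319 tool y far/near -14.4 14.2 mid -0.10000000000000053 width 28.6
shift [ 0.1 -1.4 37.2] turn z 0.1 tilt 0.02
```

View pics/w6b.png

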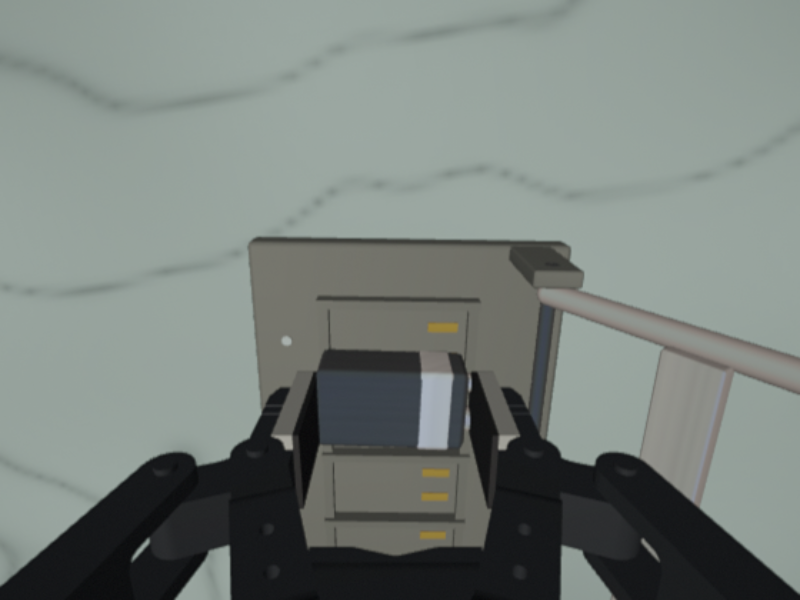

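Run:
```python
from h import *
v=np.load("ch.npy");a=v[2];f=lambda x,y:(v[0]+np.cos(a)*x-np.sin(a)*y,v[1]+np.sin(a)*x+np.cos(a)*y)
for q in [(-27.5,87.5,18),(27.5,87.5,18),(-27.5,52.5,18),(27.5,52.5,18),(27.5,17.5,18),(-27.5,17.5,18),(-62.5,110.5,12),(62.5,110.5,12)]: print(q,(proj("wrist",[*f(*q[:2]),q[2]])/.7).round(0))
for c in [(400,300),(400,455),(400,520)]: 
    p=w("wrist",np.array(c)*.7,18)[:2]-v[:2]; print(c,(-np.sin(a)*p[0]+np.cos(a)*p[1]).round(1),(np.cos(a)*p[0]+np.sin(a)*p[1]).round(1))
for c in [(317,299),(480,301),(331,456),(463,456),(331,520),(462,522)]:
    p=w("wrist",np.array(c)*.7,18)[:2]-v[:2]; print(c,(np.cos(a)*p[0]+np.sin(a)*p[1]).round(1),(-np.sin(a)*p[0]+np.cos(a)*p[1]).round(1))
```

```text
(-27.5, 87.5, 18) [325. 302.]
(27.5, 87.5, 18) [469. 302.]
(-27.5, 52.5, 18) [328. 383.]
(27.5, 52.5, 18) [464. 384.]
(27.5, 17.5, 18) [460. 457.]
(-27.5, 17.5, 18) [332. 456.]
(-62.5, 110.5, 12) [232. 239.]
(62.5, 110.5, 12) [562. 240.]
(400, 300) 88.3 1.2
(400, 455) 18.3 1.7
(400, 520) -16.2 1.9
(317, 299) -30.5 88.6
(480, 301) 31.8 88.0
(331, 456) -27.8 17.7
(463, 456) 28.6 17.9
(331, 520) -29.0 -16.3
(462, 522) 29.8 -17.2
```

Run:
```python
from h import *
v=np.load("ch.npy");a=v[2]
v[:2]+=[.5*np.cos(a)-.6*np.sin(a),.5*np.sin(a)+.6*np.cos(a)];np.save("ch.npy",v);print(v)
```

```text
[ 5.16035296e+02 -5.35416274e+01 -1.52074427e-01  2.87451411e-01]
```

Emit:
play_rows:
  motion:
    - [[0.5,-0.3,10],[0,0,0]]
    - [[0,0,9],[0,0,0]]
    - [[0,0,7],[0,0,0]]
    - [[0,0,5],[0,0,0]]
    - [[0,0,3],[0,0,0]]
    - [[0,0,2.5],[0,0,0]]
    - [[0,0,0],[0,0,0]]
    - [[0,0,0],[0,0,0]]

```text
time_s: 12.45
eef_pos: [526.2, 13.8, 17.7]
ee_rot: [0.0, 0.997, -0.076, 0.0]
force: [-2.7, -0.7, 4.0]
grip_width: 0.548
```

Emit:
play_rows:
  motion:
    - [[0,0,0],[0,0,0]]
    - [[0,0,0],[0,0,0]]
    - [[0,0,0],[0,0,0]]
    - [[0,0,0],[0,0,0]]
    - [[0,0,-15],[0,0,0]]
    - [[0,0,-25],[0,0,0]]
    - [[0,0,-30],[0,0,0]]
    - [[0,0,-30],[0,0,0]]
    - [[0,0,0],[0,0,0]]
    - [[0,0,0],[0,0,0]]
  fingers: 54

```text
time_s: 13.28
eef_pos: [526.8, 13.6, 118.6]
ee_rot: [0.0, 0.997, -0.076, 0.002]
force: [-0.2, 0.3, -0.9]
grip_width: 0.633
```

Run:
```python
from h import *
s=ctrl.sense();print(s["time_s"],tool()[0],yaw())
im=snap("wrist","w7"); v=np.load("ch.npy");a=v[2]
f=lambda x,y:(v[0]+np.cos(a)*x-np.sin(a)*y,v[1]+np.sin(a)*x+np.cos(a)*y)
cv2.imwrite("pics/v8.png",cv2.resize(im[100:320,130:430],(800,587),interpolation=cv2.INTER_CUBIC))
go([464.5,283.5,110],-36.4)
```

```text
13.2833 [526.82548191  13.64238204 118.60698928] -8.693709136200898
shift [-101.6 -257.3    7.2] turn z 27.7 tilt 0.01
```

View pics/v8.png

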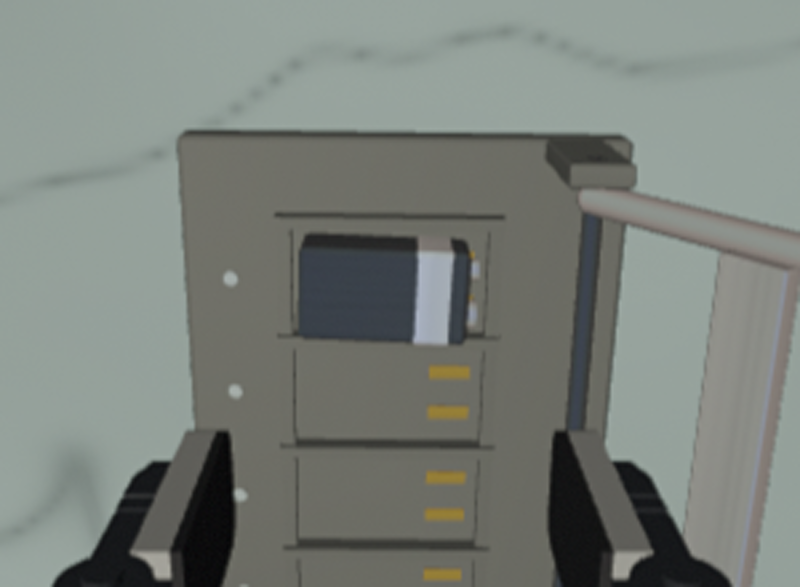

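The first battery is in its bay, seated flat with the terminals towards the hinge. Next is the battery at about (464,283).

Emit:
play_rows:
  motion:
    - [[-12.7,-32.2,1],[0,0,0]]
    - [[-12.7,-32.2,1],[0,0,0]]
    - [[-12.7,-32.2,1],[0,0,0]]
    - [[-12.7,-32.2,1],[0,0,0]]
    - [[-12.7,-32.2,1],[0,0,0]]
    - [[-12.7,-32.2,1],[0,0,0]]
    - [[-12.7,-32.2,1],[0,0,0]]
    - [[-12.7,-32.2,1],[0,0,0]]
    - [[0,0,0],[0,0,6.9]]
    - [[0,0,0],[0,0,6.9]]
    - [[0,0,0],[0,0,6.9]]
    - [[0,0,0],[0,0,7]]
    - [[0,0,0],[0,0,0]]
    - [[0,0,0],[0,0,0]]
    - [[0,0,0],[0,0,0]]
  fingers: 66

```text
time_s: 14.58
eef_pos: [464.5, 283.6, 108.7]
ee_rot: [0.0, 0.951, -0.311, -0.001]
force: [0.4, -0.5, -0.4]
grip_width: 0.772
```

```bash
cat > c.py <<'E'
import sys
from h import *
x,y,a=map(float,sys.argv[1:4]); pose=tool(); im=snap("wrist",sys.argv[4])
for L in (45,46,47):
    r=fit(im,pose,x,y,a,dim=(L,26.5,17.5),pad=15); print(L,*map(float,r))
    if L==46: t=np.radians(r[2]); X=[r[0]+.7*np.cos(t),r[1]+.7*np.sin(t),4]; A=r[2]
print("tool",pose[0].round(1)); go(X,A)
E
python3 c.py 464.5 283.5 -36 w8
```

```text
45 463.4 283.3 -36.1 0.926
46 463.5 283.4 -34.6 0.924
47 463.8 283.0 -35.3 0.912
tool [464.5 283.6 108.7]
shift [1.000e-01 7.000e-01 1.049e+02] turn z -1.6 tilt 0.05
```

Run:
```python
from h import *
a0=np.radians(-8.69); p=np.array([526.83,13.64,118.61]); R=np.array([[np.cos(a0),np.sin(a0),0],[np.sin(a0),-np.cos(a0),0],[0,0,-1]])
v=np.load("ch.npy");a=v[2]
for c,z in [((265,188.1),12),((265,227.5),29.5),((300,181.3),18),((300,226.5),18)]:
    q=w("wrist",c,z,(p,R))[:2]-v[:2]; print(c,(-np.sin(a)*q[0]+np.cos(a)*q[1]).round(1))
d=np.array([526.2,13.8])-v[:2]; print("tcp y",-np.sin(a)*d[0]+np.cos(a)*d[1])
im=cv2.imread("pics/w7.png"); print(im[180:232,262].max(1).tolist())
```

```text
(265, 188.1) 80.3
(265, 227.5) 55.8
(300, 181.3) 87.1
(300, 226.5) 52.0
tcp y 68.10427468215036
[75, 76, 100, 110, 110, 110, 111, 91, 52, 39, 39, 41, 42, 56, 68, 71, 73, 74, 74, 74, 74, 73, 73, 74, 74, 74, 73, 73, 74, 73, 73, 75, 75, 73, 71, 72, 74, 74, 74, 73, 73, 74, 74, 74, 72, 71, 67, 78, 101, 109, 109, 110]
```

```bash
cat >> h.py <<'E'
def edges(im,zt,cols=(262,270,278),r=(150,260)):
    """battery side edges in tool y, jaws aligned; zt: TCP height above the thing it lies on"""
    for c in cols:
        g=im[r[0]:r[1],c-2:c+3].max(2).mean(1); d=np.where(g<100)[0]; d=d[(d>0)]; 
        a=tpt((c,d[0]+r[0]-.5),zt); b=tpt((c,d[-1]+r[0]+.5),zt-17.5); print(c,d[0]+r[0],d[-1]+r[0],"tool y",a[1],b[1],"mid",round((a[1]+b[1])/2,1))
def ends(im,zt,row):
    g=im[row-3:row+4,200:350]; m=(g.max(2)<100)|(g[...,0].astype(int)-g[...,1]>3); d=np.where(m.mean(0)>.5)[0]+200
    a=tpt((d[0]-.5,row),zt-17.5);b=tpt((d[-1]+.5,row),zt-17.5); print("tool x",a[0],b[0],"mid",round((a[0]+b[0])/2,1))
E
python3 - <<'E'
from h import *
im=cv2.imread("pics/w8.png"); edges(im,108.7,(250,258,266,274)); ends(im,108.7,210)
E
```

```text
250 187 226 tool y -13.0 12.3 mid -0.3
258 187 226 tool y -13.0 12.3 mid -0.3
266 188 226 tool y -12.2 12.3 mid 0.1
274 188 226 tool y -12.2 12.3 mid 0.1
tool x -24.0 21.7 mid -1.2
```

Emit:
play_rows:
  motion:
    - [[0,0,25],[0,0,0]]
    - [[0,0,25],[0,0,0]]
    - [[0,0,25],[0,0,0]]
    - [[0,0,15],[0,0,0]]
    - [[0,0,9],[0,0,0]]
    - [[0,0,5.5],[0,0,0]]
    - [[0,0,0],[0,0,0]]

```text
time_s: 15.22
eef_pos: [464.5, 283.7, 4.3]
ee_rot: [0.0, 0.95, -0.312, -0.0]
force: [-0.2, 0.3, -0.6]
grip_width: 0.769
```

Emit:
play_rows:
  motion:
    - [[0,0,0],[0,0,0]]
    - [[0,0,0],[0,0,0]]
    - [[0,0,0],[0,0,0]]
    - [[0,0,0],[0,0,0]]
    - [[0,0,0],[0,0,0]]
    - [[0,0,0],[0,0,0]]
    - [[0,0,-15],[0,0,0]]
    - [[0,0,-25],[0,0,0]]
    - [[0,0,-25],[0,0,-6.9]]
    - [[0,0,0],[0,0,-6.9]]
    - [[0,0,0],[0,0,-6.9]]
    - [[0,0,0],[0,0,-7]]
    - [[0,0,0],[0,0,0]]
    - [[0,0,0],[0,0,0]]
  fingers: 36

```text
time_s: 16.38
eef_pos: [464.7, 283.8, 70.1]
ee_rot: [-0.0, 0.997, -0.078, 0.0]
force: [0.7, 0.6, 0.4]
grip_width: 0.551
```

```bash
cat > d.py <<'E'
import sys
from h import *
s=ctrl.sense();print(s["time_s"],tool()[0].round(1),round(yaw(),2),"grip",s["grip_width"]*85.4,"F",s["force"].round(1))
v=np.load("ch.npy");a=v[2];f=lambda x,y:(v[0]+np.cos(a)*x-np.sin(a)*y,v[1]+np.sin(a)*x+np.cos(a)*y)
go([*f(0,float(sys.argv[1])),float(sys.argv[2])],np.degrees(a))
E
python3 d.py 35 55
```

```text
16.3833 [464.7 283.8  70.1] -8.9 grip 47.01773805504799 F [0.7 0.6 0.4]
shift [102.8 290.3  15.1] turn z -0.2 tilt 0.02
```

Emit:
play_rows:
  motion:
    - [[11.4,32.25,1.7],[0,0,0]]
    - [[11.4,32.25,1.7],[0,0,0]]
    - [[11.4,32.25,1.7],[0,0,0]]
    - [[11.4,32.25,1.7],[0,0,0]]
    - [[11.4,32.25,1.7],[0,0,0]]
    - [[11.4,32.25,1.7],[0,0,0]]
    - [[11.4,32.25,1.7],[0,0,0]]
    - [[11.4,32.25,1.7],[0,0,0]]
    - [[11.4,32.25,1.7],[0,0,0]]
    - [[0,0,0],[0,0,0]]
    - [[0,0,0],[0,0,0]]
    - [[0,0,0],[0,0,0]]

```text
time_s: 17.38
eef_pos: [522.0, -18.3, 54.5]
ee_rot: [-0.0, 0.997, -0.077, -0.0]
force: [0.5, 0.0, -0.2]
grip_width: 0.55
```

```bash
python3 d.py 35 17
```

```text
17.3833 [522.  -18.3  54.5] -8.84 grip 46.96848136885914 F [ 0.5  0.  -0.2]
shift [-0.5  0.7 37.5] turn z -0.1 tilt 0.03
```

Emit:
play_rows:
  motion:
    - [[-0.5,0.9,10],[0,0,0]]
    - [[0,0,10],[0,0,0]]
    - [[0,0,7],[0,0,0]]
    - [[0,0,5],[0,0,0]]
    - [[0,0,3],[0,0,0]]
    - [[0,0,2.5],[0,0,0]]
    - [[0,0,0],[0,0,0]]
    - [[0,0,0],[0,0,0]]

```text
time_s: 18.05
eef_pos: [521.3, -19.1, 18.1]
ee_rot: [-0.0, 0.997, -0.076, -0.0]
force: [-8.0, 1.7, 15.4]
grip_width: 0.548
```

Emit:
play_rows:
  motion:
    - [[0,0,0],[0,0,0]]
    - [[0,0,0],[0,0,0]]
    - [[0,0,0],[0,0,0]]
    - [[0,0,0],[0,0,0]]
    - [[0,0,-15],[0,0,0]]
    - [[0,0,-25],[0,0,0]]
    - [[0,0,-30],[0,0,0]]
    - [[0,0,-30],[0,0,0]]
    - [[0,0,0],[0,0,0]]
    - [[0,0,0],[0,0,0]]
  fingers: 54

```text
time_s: 18.88
eef_pos: [522.3, -19.6, 118.2]
ee_rot: [0.0, 0.997, -0.076, 0.002]
force: [0.1, -0.3, -1.2]
grip_width: 0.634
```

```bash
cat > e.py <<'E'
# bay check: edges of the dark battery in charger frame
import sys
from h import *
pose=tool(); im=snap("wrist",sys.argv[1]); v=np.load("ch.npy");a=v[2];R=np.array([[np.cos(a),np.sin(a)],[-np.sin(a),np.cos(a)]])
f=lambda x,y:(v[0]+np.cos(a)*x-np.sin(a)*y,v[1]+np.sin(a)*x+np.cos(a)*y)
for by in map(float,sys.argv[2:]):
    for x in (-12,5):
        c=proj("wrist",[*f(x,by),29.5],pose).round().astype(int); r0=c[1]-40
        g=im[r0:c[1]+40,c[0]-1:c[0]+2].max(2).mean(1); k=40
        up=k
        while g[up]<88: up-=1
        dn=k
        while g[dn]<88: dn+=1
        A=R@(w("wrist",(c[0],up+r0+.5),12,pose)[:2]-v[:2]);B=R@(w("wrist",(c[0],dn+r0-.5),29.5,pose)[:2]-v[:2]); print(by,x,"far/near",A[1].round(1),B[1].round(1),"mid",((A+B)/2)[1].round(1))
    q=proj("wrist",[*f(0,by),29.5],pose).round().astype(int); g=im[q[1],:].max(1); l=q[0]-5
    while g[l]<88: l-=1
    A=R@(w("wrist",(l+.5,q[1]),29.5,pose)[:2]-v[:2]); print("   left end x",A[0].round(1))
E
python3 e.py w9 70 35; python3 -c "
from h import *
go([466,420,110],1)"
```

```text
70.0 -12 far/near 81.6 55.3 mid 68.4
70.0 5 far/near 80.9 55.3 mid 68.1
   left end x -24.9
35.0 -12 far/near 46.8 21.8 mid 34.3
35.0 5 far/near 46.8 21.8 mid 34.3
   left end x -24.6
shift [-121.3 -426.     6.8] turn z -9.7 tilt 0.01
```

Emit:
play_rows:
  motion:
    - [[-10.1,-35.5,0.5],[0,0,0]]
    - [[-10.1,-35.5,0.5],[0,0,0]]
    - [[-10.1,-35.5,0.5],[0,0,0]]
    - [[-10.1,-35.5,0.5],[0,0,0]]
    - [[-10.1,-35.5,0.5],[0,0,0]]
    - [[-10.1,-35.5,0.5],[0,0,0]]
    - [[-10.1,-35.5,0.5],[0,0,0]]
    - [[-10.1,-35.5,0.5],[0,0,0]]
    - [[-10.1,-35.5,0.5],[0,0,0]]
    - [[-10.1,-35.5,0.5],[0,0,0]]
    - [[-10.1,-35.5,0.5],[0,0,0]]
    - [[-10.1,-35.5,0.5],[0,0,0]]
    - [[0,0,0],[0,0,-4.9]]
    - [[0,0,0],[0,0,-4.8]]
    - [[0,0,0],[0,0,0]]
    - [[0,0,0],[0,0,0]]
    - [[0,0,0],[0,0,0]]
  fingers: 66

```text
time_s: 20.35
eef_pos: [466.1, 419.5, 110.3]
ee_rot: [0.0, 1.0, 0.007, -0.001]
force: [-0.0, 0.4, 0.7]
grip_width: 0.77
```

```bash
python3 c.py 466.4 420.5 1 w10
python3 - <<'E'
from h import *
z=tool()[0][2];im=cv2.imread("pics/w10.png"); edges(im,z,(255,263,271,279)); ends(im,z,210)
E
```

```text
45 465.2 420.1 2.6 0.907
46 465.4 420.0 2.1 0.908
47 465.6 420.0 2.6 0.892
tool [466.1 419.5 110.3]
shift [ -0.   -0.6 106.5] turn z -1.2 tilt 0.05
255 186 224 tool y -13.7 11.1 mid -1.3
263 186 224 tool y -13.7 11.1 mid -1.3
271 185 224 tool y -14.5 11.1 mid -1.7
279 185 223 tool y -14.5 10.3 mid -2.1
tool x -24.2 23.3 mid -0.4
```

Emit:
play_rows:
  motion:
    - [[0,-1.5,25],[0,0,0]]
    - [[0,0,25],[0,0,-1.2]]
    - [[0,0,25],[0,0,0]]
    - [[0,0,15],[0,0,0]]
    - [[0,0,10],[0,0,0]]
    - [[0,0,6],[0,0,0]]
    - [[0,0,0],[0,0,0]]

```text
time_s: 20.98
eef_pos: [466.0, 421.1, 4.3]
ee_rot: [0.0, 1.0, 0.019, -0.001]
force: [0.2, 0.1, 0.8]
grip_width: 0.773
```

Emit:
play_rows:
  motion:
    - [[0,0,0],[0,0,0]]
    - [[0,0,0],[0,0,0]]
    - [[0,0,0],[0,0,0]]
    - [[0,0,0],[0,0,0]]
    - [[0,0,0],[0,0,0]]
    - [[0,0,0],[0,0,0]]
    - [[0,0,-15],[0,0,0]]
    - [[0,0,-25],[0,0,0]]
    - [[0,0,-25],[0,0,5.5]]
    - [[0,0,0],[0,0,5.4]]
    - [[0,0,0],[0,0,0]]
    - [[0,0,0],[0,0,0]]
  fingers: 36

```text
time_s: 21.98
eef_pos: [465.9, 421.3, 69.8]
ee_rot: [0.0, 0.997, -0.074, -0.0]
force: [0.2, 0.2, -0.5]
grip_width: 0.551
```

```bash
python3 d.py 0 55
```

```text
21.9833 [465.9 421.3  69.8] -8.54 grip 47.02044783704815 F [ 0.2  0.2 -0.5]
shift [120.1 462.1  15. ] turn z 0.2 tilt 0.04
```

Emit:
play_rows:
  motion:
    - [[9.2,35.5,1.1],[0,0,0]]
    - [[9.2,35.5,1.1],[0,0,0]]
    - [[9.2,35.5,1.1],[0,0,0]]
    - [[9.2,35.5,1.1],[0,0,0]]
    - [[9.2,35.5,1.1],[0,0,0]]
    - [[9.2,35.5,1.1],[0,0,0]]
    - [[9.2,35.5,1.1],[0,0,0]]
    - [[9.2,35.5,1.1],[0,0,0]]
    - [[9.2,35.5,1.1],[0,0,0]]
    - [[9.2,35.5,1.1],[0,0,0]]
    - [[9.2,35.5,1.1],[0,0,0]]
    - [[9.2,35.5,1.1],[0,0,0]]
    - [[9.2,35.5,1.1],[0,0,0]]
    - [[0,0,0],[0,0,0.2]]
    - [[0,0,0],[0,0,0]]
    - [[0,0,0],[0,0,0]]
    - [[0,0,0],[0,0,0]]

```text
time_s: 23.4
eef_pos: [514.2, -51.7, 55.4]
ee_rot: [-0.0, 0.997, -0.076, -0.001]
force: [-0.2, 0.2, -0.6]
grip_width: 0.551
```

```bash
python3 d.py 0 18.5
```

```text
23.4 [514.2 -51.7  55.4] -8.76 grip 47.06811974683756 F [-0.2  0.2 -0.6]
shift [ 2.1  1.6 36.9] turn z -0.0 tilt 0.07
```

Emit:
play_rows:
  motion:
    - [[2.2,1.8,10],[0,0,0]]
    - [[0,0,10],[0,0,0]]
    - [[0,0,7],[0,0,0]]
    - [[0,0,5],[0,0,0]]
    - [[0,0,3],[0,0,0]]
    - [[0,0,2],[0,0,0]]
    - [[0,0,0],[0,0,0]]
    - [[0,0,0],[0,0,0]]

```text
time_s: 24.07
eef_pos: [516.7, -55.0, 18.9]
ee_rot: [0.0, 0.997, -0.078, 0.0]
force: [0.0, -0.4, 0.3]
grip_width: 0.547
```

Emit:
play_rows:
  motion:
    - [[0,0,0],[0,0,0]]
    - [[0,0,0],[0,0,0]]
    - [[0,0,0],[0,0,0]]
    - [[0,0,0],[0,0,0]]
    - [[0,0,-15],[0,0,0]]
    - [[0,0,-25],[0,0,0]]
    - [[0,0,-30],[0,0,0]]
    - [[0,0,-30],[0,0,0]]
    - [[0,0,0],[0,0,0]]
    - [[0,0,0],[0,0,0]]
  fingers: 54

```text
time_s: 24.9
eef_pos: [517.2, -55.1, 120.1]
ee_rot: [0.0, 0.997, -0.078, 0.002]
force: [-0.0, 0.2, -0.1]
grip_width: 0.635
```

```bash
python3 e.py w11 70 35 0; python3 -c "
from h import *
go([624,188,110],-28)"
```

```text
70.0 -12 far/near 81.5 55.8 mid 68.6
70.0 5 far/near 80.8 55.1 mid 68.0
   left end x -24.6
35.0 -12 far/near 46.9 20.4 mid 33.6
35.0 5 far/near 46.9 20.3 mid 33.6
   left end x -24.6
0.0 -12 far/near 10.5 -13.9 mid -1.7
0.0 5 far/near 10.4 -14.0 mid -1.8
   left end x -23.7
shift [  68.7 -256.6    8.7] turn z 19.1 tilt 0.01
```

Emit:
play_rows:
  motion:
    - [[0,-36.6,0],[0,0,0]]
    - [[0,-36.6,0],[0,0,0]]
    - [[0,-36.6,0],[0,0,0]]
    - [[0,-36.6,0],[0,0,0]]
    - [[0,-36.6,0],[0,0,0]]
    - [[10,-36.6,0],[0,0,0]]
    - [[30,-37,4],[0,0,0]]
    - [[28.7,0,5],[0,0,0]]
    - [[0,0,0],[0,0,6.4]]
    - [[0,0,0],[0,0,6.4]]
    - [[0,0,0],[0,0,6.4]]
    - [[0,0,0],[0,0,0]]
    - [[0,0,0],[0,0,0]]
    - [[0,0,0],[0,0,0]]
  fingers: 66

```text
time_s: 26.12
eef_pos: [619.2, 183.8, 109.5]
ee_rot: [0.0, 0.97, -0.241, -0.001]
force: [-0.2, 0.2, -0.7]
grip_width: 0.774
```

```bash
python3 c.py 624 188 -28 w12
python3 - <<'E'
from h import *
z=tool()[0][2];im=cv2.imread("pics/w12.png"); edges(im,z,(255,263,271,279)); ends(im,z,210)
E
```

```text
45 624.7 186.7 -26.8 0.931
46 624.6 186.7 -26.0 0.931
47 624.3 186.7 -27.8 0.915
tool [619.2 183.8 109.5]
shift [  4.1  -5.1 105.8] turn z -2.0 tilt 0.05
255 180 218 tool y -18.2 6.5 mid -5.8
263 180 218 tool y -18.2 6.5 mid -5.8
271 180 218 tool y -18.2 6.4 mid -5.9
279 179 218 tool y -19.0 6.4 mid -6.3
tool x -19.9 26.1 mid 3.1
```

Emit:
play_rows:
  motion:
    - [[4.2,-6,20],[0,0,0]]
    - [[0,0,25],[0,0,-1]]
    - [[0,0,25],[0,0,0]]
    - [[0,0,20],[0,0,0]]
    - [[0,0,10],[0,0,0]]
    - [[0,0,5.5],[0,0,0]]
    - [[0,0,0],[0,0,0]]

```text
time_s: 26.75
eef_pos: [625.9, 187.1, 4.3]
ee_rot: [0.0, 0.972, -0.234, -0.0]
force: [-0.3, -0.7, 0.4]
grip_width: 0.77
```

Emit:
play_rows:
  motion:
    - [[0,0,0],[0,0,0]]
    - [[0,0,0],[0,0,0]]
    - [[0,0,0],[0,0,0]]
    - [[0,0,0],[0,0,0]]
    - [[0,0,0],[0,0,0]]
    - [[0,0,0],[0,0,0]]
    - [[0,0,-15],[0,0,0]]
    - [[0,0,-25],[0,0,0]]
    - [[0,0,-25],[0,0,-6.1]]
    - [[0,0,0],[0,0,-6.1]]
    - [[0,0,0],[0,0,-6.1]]
    - [[0,0,0],[0,0,0]]
    - [[0,0,0],[0,0,0]]
  fingers: 36

```text
time_s: 27.83
eef_pos: [626.0, 187.2, 69.9]
ee_rot: [0.0, 0.997, -0.078, -0.0]
force: [-0.0, -0.1, -1.3]
grip_width: 0.549
```

```bash
python3 d.py -35 55
```

```text
27.8333 [626.  187.2  69.9] -8.97 grip 46.85488320226441 F [-0.  -0.1 -1.3]
shift [-70.9 289.9  14.9] turn z -0.3 tilt 0.0
```

Emit:
play_rows:
  motion:
    - [[-35.5,10,0],[0,0,0]]
    - [[-35.4,10,0],[0,0,0]]
    - [[0,38,0],[0,0,0]]
    - [[0,38,0],[0,0,0]]
    - [[0,38,0],[0,0,0]]
    - [[0,38,0],[0,0,0]]
    - [[0,38,5],[0,0,0]]
    - [[0,38,5],[0,0,0]]
    - [[0,38,5],[0,0,0]]
    - [[0,4,0],[0,0,-0.3]]
    - [[0,0,0],[0,0,0]]
    - [[0,0,0],[0,0,0]]
    - [[0,0,0],[0,0,0]]

```text
time_s: 28.92
eef_pos: [511.8, -87.5, 54.9]
ee_rot: [-0.0, 0.997, -0.074, 0.0]
force: [-0.4, -0.8, -1.4]
grip_width: 0.547
```

```bash
python3 d.py -35 18.5
```

```text
28.9167 [511.8 -87.5  54.9] -8.5 grip 46.73380458917159 F [-0.4 -0.8 -1.4]
shift [-1.   0.8 36.4] turn z 0.2 tilt 0.01
```

Emit:
play_rows:
  motion:
    - [[-0.8,0,10],[0,0,0.2]]
    - [[0,0,10],[0,0,0]]
    - [[0,0,7],[0,0,0]]
    - [[0,0,5],[0,0,0]]
    - [[0,0,3],[0,0,0]]
    - [[0,0,1.5],[0,0,0]]
    - [[0,0,0],[0,0,0]]
    - [[0,0,0],[0,0,0]]

```text
time_s: 29.58
eef_pos: [510.8, -88.3, 18.6]
ee_rot: [-0.0, 0.997, -0.076, -0.0]
force: [-1.5, 2.2, 4.7]
grip_width: 0.549
```

Emit:
play_rows:
  motion:
    - [[0,0,0],[0,0,0]]
    - [[0,0,0],[0,0,0]]
    - [[0,0,0],[0,0,0]]
    - [[0,0,0],[0,0,0]]
    - [[0,0,-15],[0,0,0]]
    - [[0,0,-25],[0,0,0]]
    - [[0,0,-30],[0,0,0]]
    - [[0,0,-30],[0,0,0]]
    - [[0,0,0],[0,0,0]]
    - [[0,0,0],[0,0,0]]
  fingers: 54

```text
time_s: 30.42
eef_pos: [511.5, -88.7, 119.5]
ee_rot: [0.0, 0.997, -0.076, 0.002]
force: [-0.3, -0.1, -1.2]
grip_width: 0.637
```

```bash
python3 e.py w13 70 35 0 -35; python3 -c "
import cv2
a=cv2.imread('pics/w13.png');cv2.imwrite('pics/v10.png',cv2.resize(a,(800,600),interpolation=cv2.INTER_CUBIC))
from h import *
v=np.load('ch.npy');a=v[2];f=lambda x,y:(v[0]+np.cos(a)*x-np.sin(a)*y,v[1]+np.sin(a)*x+np.cos(a)*y)
print(f(50,0),tool()[0],[np.round(np.array(d['position'])*[560,420],1) for d in ctrl.spot_in('wrist','cell0_mid')])
im=snap('top','t2'); print([(np.round(np.array(d['position'])*[560,420],1).tolist(),round(d['p'],2)) for d in ctrl.spot_in('top','cell0_mid')])
"
```

```text
70.0 -12 far/near 84.3 55.0 mid 69.7
70.0 5 far/near 84.3 53.9 mid 69.1
   left end x -24.7
35.0 -12 far/near 47.4 21.0 mid 34.2
35.0 5 far/near 47.4 21.1 mid 34.2
   left end x -24.7
0.0 -12 far/near 10.7 -14.3 mid -1.8
0.0 5 far/near 10.7 -15.0 mid -2.1
   left end x -23.8
-35.0 -12 far/near -22.7 -47.9 mid -35.3
-35.0 5 far/near -22.7 -47.9 mid -35.3
   left end x -24.2
(np.float64(565.4582440279008), np.float64(-61.116074545242114)) [510.78062026 -88.43471192 118.13812448] []
[]
```

View pics/v10.png

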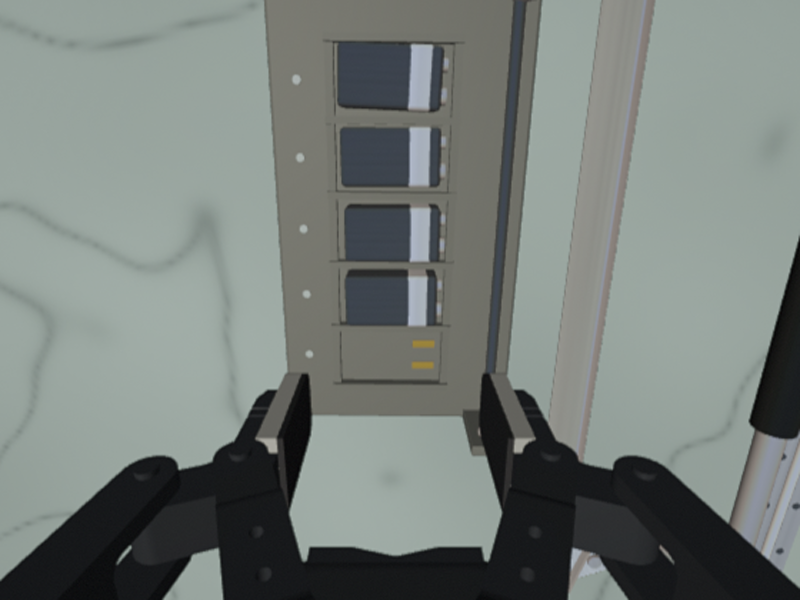

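All four batteries sit flat in their own bays, terminals towards the hinge, at rows 75, 157, 233 and 297 of this view. The fifth bay is empty. Before shutting the bail I'll check the whole top view for a fifth battery or anything that has moved.

```bash
python3 -c "
import cv2
a=cv2.imread('pics/t2.png');cv2.imwrite('pics/v11.png',cv2.resize(a,(800,600),interpolation=cv2.INTER_CUBIC))
from h import *
go([628.6,-72.6,211],-9)"
```

```text
shift [114.4 -33.4 -94.1] turn z 0.3 tilt 0.13
```

View pics/v11.png

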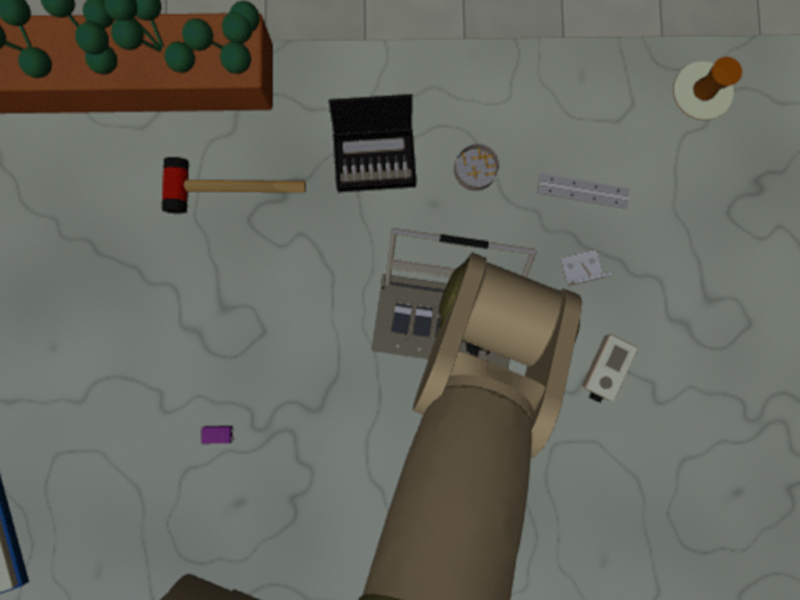

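No more batteries, and nothing else has moved. Now I'll close the bail.

Emit:
play_rows:
  motion:
    - [[0,0,-30],[0,0,0]]
    - [[0,0,-32],[0,0,0]]
    - [[0,0,-32],[0,0,0]]
    - [[28.6,-8.3,0],[0,0,0]]
    - [[28.6,-8.3,0],[0,0,0]]
    - [[28.6,-8.4,0],[0,0,0]]
    - [[28.6,-8.4,0],[0,0,0]]
    - [[0,0,0],[0,0,0]]
    - [[0,0,25],[0,0,0]]
    - [[0,0,25],[0,0,0]]
    - [[0,0,20],[0,0,0]]
    - [[0,0,13],[0,0,0]]
    - [[0,0,0],[0,0,0]]
    - [[0,0,0],[0,0,0]]
  fingers: 50

```text
time_s: 31.78
eef_pos: [628.5, -72.8, 128.6]
ee_rot: [-0.0, 0.997, -0.076, -0.001]
force: [-0.3, -0.4, -0.4]
grip_width: 0.582
```

Emit:
play_rows:
  motion:
    - [[0,0,0],[0,0,0]]
    - [[0,0,0],[0,0,0]]
    - [[0,0,0],[0,0,0]]
    - [[0,0,0],[0,0,0]]
    - [[0,0,0],[0,0,0]]
    - [[0,0,0],[0,0,0]]
    - [[0,0,0],[0,0,0]]
    - [[0,0,0],[0,0,0]]
  fingers: 0
  squeeze: 30

```text
time_s: 32.45
eef_pos: [629.6, -72.9, 130.0]
ee_rot: [0.0, 0.997, -0.076, 0.001]
force: [2.1, 0.1, 3.9]
grip_width: 0.12
```

Emit:
play_rows:
  motion:
    - [[-9.3,0,-5.5],[0,0,0]]
    - [[-9.8,0,-4.6],[0,0,0]]
    - [[-10.2,0,-3.6],[0,0,0]]
    - [[-10.5,0,-2.7],[0,0,0]]
    - [[-10.7,0,-1.7],[0,0,0]]
    - [[-10.8,0,-0.7],[0,0,0]]
    - [[-10.8,0,0.3],[0,0,0]]
    - [[-10.7,0,1.4],[0,0,0]]
    - [[-10.6,0,2.4],[0,0,0]]
    - [[-10.3,0,3.3],[0,0,0]]
    - [[-9.9,0,4.3],[0,0,0]]
    - [[-9.5,0,5.2],[0,0,0]]
    - [[-8.9,0,6.1],[0,0,0]]
    - [[-8.3,0,6.9],[0,0,0]]
    - [[-7.7,0,7.6],[0,0,0]]

```text
time_s: 33.7
eef_pos: [482.3, -49.5, 110.5]
ee_rot: [-0.001, 0.997, -0.076, 0.0]
force: [4.9, 4.9, 0.6]
grip_width: 0.121
```

Emit:
play_rows:
  motion:
    - [[-6.9,0,8.3],[0,0,0]]
    - [[-6.1,0,8.9],[0,0,0]]
    - [[-5.2,0,9.5],[0,0,0]]
    - [[-4.3,0,9.9],[0,0,0]]
    - [[-3.4,0,10.3],[0,0,0]]
    - [[-2.3,0,10.1],[0,0,0]]
    - [[-1.4,0,10.2],[0,0,0]]
    - [[0,0,0],[0,0,0]]
    - [[0,0,0],[0,0,0]]

```text
time_s: 34.45
eef_pos: [451.9, -44.8, 42.6]
ee_rot: [-0.001, 0.997, -0.076, -0.002]
force: [-2.1, 5.2, -0.3]
grip_width: 0.122
```

```bash
python3 d.py 0 30
```

```text
34.45 [451.9 -44.8  42.6] -8.71 grip 10.424290270232643 F [-2.1  5.2 -0.3]
shift [64.8 -1.  12.3] turn z 0.0 tilt 0.29
```

Emit:
play_rows:
  motion:
    - [[-0.5,0,5],[0,0,0]]
    - [[-0.2,0,5],[0,0,0]]
    - [[0,0,2],[0,0,0]]
    - [[0,0,2],[0,0,0]]
    - [[0,0,0],[0,0,0]]
    - [[0,0,0],[0,0,0]]

```text
time_s: 34.95
eef_pos: [451.0, -44.7, 28.9]
ee_rot: [-0.001, 0.997, -0.076, -0.002]
force: [-4.4, 6.0, -0.5]
grip_width: 0.124
```

Emit:
play_rows:
  motion:
    - [[0,0,1.5],[0,0,0]]
    - [[0,0,1.5],[0,0,0]]
    - [[0,0,0],[0,0,0]]
    - [[0,0,0],[0,0,0]]

```text
time_s: 35.28
eef_pos: [451.1, -44.7, 27.0]
ee_rot: [-0.001, 0.997, -0.076, -0.002]
force: [-9.9, 5.9, 16.5]
grip_width: 0.125
```

Emit:
play_rows:
  motion:
    - [[0,0,0],[0,0,0]]
    - [[0,0,0],[0,0,0]]
    - [[0,0,0],[0,0,0]]
    - [[0,0,0],[0,0,0]]
    - [[0,0,-20],[0,0,0]]
    - [[0,0,-35],[0,0,0]]
    - [[0,0,-35],[0,0,0]]
    - [[0,0,-35],[0,0,0]]
    - [[0,0,-20],[0,0,0]]
    - [[0,0,0],[0,0,0]]
  fingers: 50

```text
time_s: 36.12
eef_pos: [454.5, -46.5, 175.5]
ee_rot: [0.001, 0.997, -0.076, 0.004]
force: [1.7, 0.4, -0.1]
grip_width: 0.585
```

```bash
python3 -c "
from h import *
go([505,-280,180],-9)"
```

```text
shift [ 85.2 223.2  -3.4] turn z 0.3 tilt 0.45
```

Emit:
play_rows:
  motion:
    - [[12.2,31.9,-0.5],[0,0,0]]
    - [[12.2,31.9,-0.5],[0,0,0]]
    - [[12.2,31.9,-0.5],[0,0,0]]
    - [[12.2,31.9,-0.5],[0,0,0]]
    - [[12.2,31.9,-0.5],[0,0,0]]
    - [[12.2,31.9,-0.5],[0,0,0]]
    - [[12.2,31.9,-0.5],[0,0,0]]
    - [[0,0,0],[0,0,0]]
    - [[0,0,0],[0,0,0]]
    - [[0,0,0],[0,0,0]]

```text
time_s: 36.95
eef_pos: [503.0, -278.9, 174.0]
ee_rot: [-0.001, 0.997, -0.076, -0.001]
force: [-0.7, 0.1, -1.7]
grip_width: 0.584
```

Run:
```python
from h import *
p=tool(); np.save("pose2.npy",np.c_[p[1],p[0]]); print(p[0],yaw())
im=snap("wrist","w14"); cv2.imwrite("pics/v12.png",cv2.resize(im,(800,600),interpolation=cv2.INTER_CUBIC)); snap("scene","s2"); snap("top","t3")
```

```text
[ 503.03276705 -278.86945548  173.96082689] -8.703114041643722
```

View pics/v12.png

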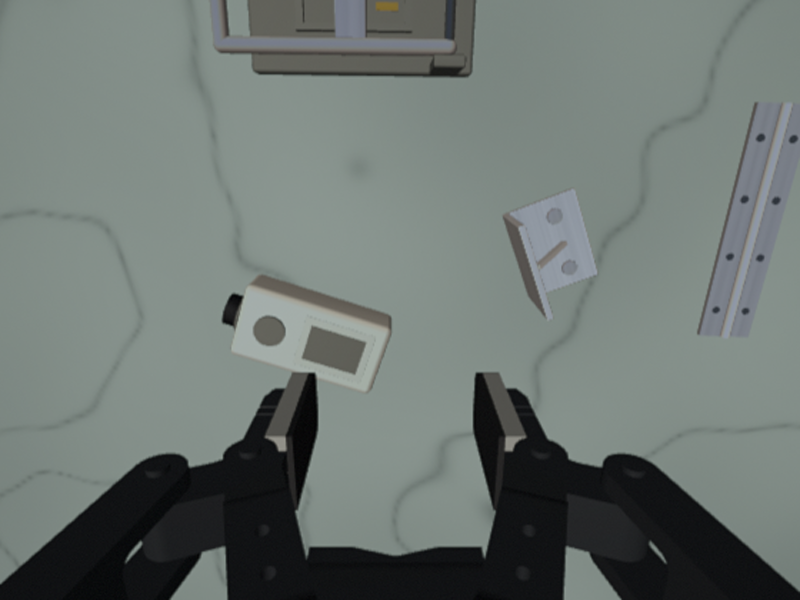

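The bail lies level and shut. The timer is at (312,335) with its button on the left, and the bracket's upright plate is at (530,270) with its face to the left. I'll zoom in for exact corners.

Run:
```python
import cv2
im=cv2.imread("pics/w14.png"); c=im[125:280,150:430]; cv2.imwrite("pics/v13.png",cv2.resize(c,(800,443),interpolation=cv2.INTER_CUBIC))
```

```text
(no output)
```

View pics/v13.png

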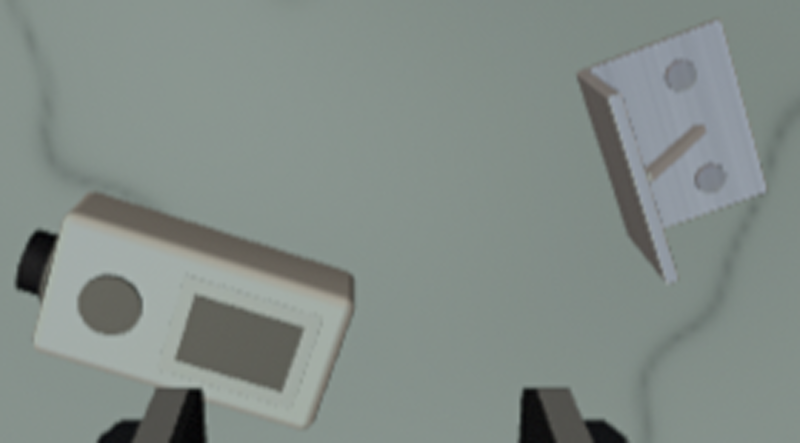

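```bash
cat > g.py <<'E'
from h import *
from scipy.optimize import least_squares
P=np.load("pose2.npy"); pose=(P[:,3],P[:,:3])
px=lambda p:np.array(p)/2.857+[150,125]-.33
def solve(F,v0):
    def res(v):
        c,s=np.cos(v[2]),np.sin(v[2]); return np.concatenate([proj("wrist",[v[0]+c*x-s*y,v[1]+s*x+c*y,z],pose)-px(p) for (x,y,z),p in F])
    o=least_squares(res,v0,loss="soft_l1"); print(o.x[:2].round(1),np.degrees(o.x[2]).round(2),res(o.x).reshape(-1,2).round(1).tolist()); return o.x
B=[((0,30,0),(578,75)),((0,-30,0),(629,235)),((0,30,45),(610,97)),((0,-30,45),(665,283))]
b=solve(B,[585,-278,.2]); np.save("br.npy",b)
T=[((-47.5,25,30),(66,212)),((47.5,25,30),(354,303)),((47.5,-25,30),(308,430)),((-47.5,-25,30),(33,349)),((-47.5,25,0),(92,191)),((47.5,25,0),(354,271))]
t=solve(T,[445,-315,-.4])
c,s=np.cos(b[2]),np.sin(b[2]); print("goal timer",b[0]-47.5*c,b[1]-47.5*s,np.degrees(b[2]))
E
python3 g.py; python3 -c "
from h import *
go([447,-315,110],60)"
```

```text
[ 581.1 -287.8] 12.09 [[-0.5, -1.6], [-0.3, 0.6], [0.0, -0.2], [0.7, 0.9]]
[ 442.1 -315.8] -27.45 [[-1.1, -0.6], [1.9, 0.3], [0.9, 2.6], [-2.3, 1.2], [-1.0, -2.5], [2.0, -0.2]]
goal timer 534.6136125039037 -297.74995765086464 12.091882160320424
shift [-50.2  44.6  64.9] turn z -68.6 tilt 0.02
```

```bash
python3 -c "
from h import *
go([442,-316,120],62.5)"
```

```text
shift [-55.   46.4  54.9] turn z -71.1 tilt 0.02
```

Emit:
play_rows:
  motion:
    - [[-18,15,5],[0,0,0]]
    - [[-18,15,5],[0,0,0]]
    - [[-19,16.4,5],[0,0,0]]
    - [[0,0,4],[0,0,-7.1]]
    - [[0,0,4],[0,0,-7.1]]
    - [[0,0,4],[0,0,-7.1]]
    - [[0,0,4],[0,0,-7.1]]
    - [[0,0,4],[0,0,-7.1]]
    - [[0,0,4],[0,0,-7.1]]
    - [[0,0,4],[0,0,-7.1]]
    - [[0,0,4],[0,0,-7.1]]
    - [[0,0,4],[0,0,-7.1]]
    - [[0,0,4],[0,0,-7.1]]
    - [[0,0,0],[0,0,0]]
    - [[0,0,0],[0,0,0]]
    - [[0,0,0],[0,0,0]]
  fingers: 80

```text
time_s: 38.43
eef_pos: [442.2, -316.7, 120.3]
ee_rot: [0.0, 0.857, 0.516, 0.0]
force: [-0.7, 0.4, -0.1]
grip_width: 0.939
```

Run:
```python
from h import *
p=tool(); print(p[0],yaw()); im=snap("wrist","w15")
hsv=im.astype(int)
# timer in tool frame: profile along column at image centre & rows
for r in (170,190,210,230):
    g=im[r-1:r+2].mean(0); print(r,[int(x) for x in g[200:350:4].mean(1)])
print([int(x) for x in im[100:300:5,276].mean(1)])
```

```text
[ 442.19075356 -316.72319454  120.28853454] 62.125944143843675
170 [134, 134, 134, 133, 133, 133, 134, 133, 133, 133, 131, 141, 161, 160, 161, 161, 93, 84, 85, 84, 84, 85, 84, 161, 161, 161, 161, 159, 128, 135, 136, 136, 136, 136, 137, 136, 137, 137]
190 [134, 134, 134, 133, 133, 133, 133, 134, 133, 132, 133, 133, 161, 160, 160, 161, 160, 161, 154, 145, 147, 161, 161, 161, 161, 161, 161, 158, 118, 136, 136, 136, 136, 136, 136, 137, 137, 137]
210 [121, 117, 122, 118, 122, 117, 121, 119, 121, 123, 123, 121, 160, 161, 155, 150, 84, 85, 85, 84, 84, 84, 84, 84, 156, 155, 161, 157, 124, 135, 136, 136, 136, 136, 136, 136, 136, 136]
230 [134, 134, 134, 134, 134, 134, 134, 133, 133, 134, 133, 102, 155, 161, 156, 153, 84, 85, 85, 85, 85, 85, 85, 84, 156, 154, 161, 156, 133, 134, 134, 134, 135, 135, 135, 135, 135, 135]
[132, 133, 133, 133, 133, 103, 20, 20, 26, 158, 161, 161, 140, 84, 85, 85, 84, 84, 153, 161, 161, 155, 83, 85, 85, 84, 85, 85, 85, 85, 85, 156, 161, 155, 132, 132, 132, 132, 131, 131]
```

Emit:
play_rows:
  motion:
    - [[0,0,25],[0,0,1]]
    - [[0,0,25],[0,0,0]]
    - [[0,0,25],[0,0,0]]
    - [[0,0,20],[0,0,0]]
    - [[0,0,15],[0,0,0]]
    - [[0,0,5],[0,0,0]]
    - [[0,0,0],[0,0,0]]

```text
time_s: 39.07
eef_pos: [441.7, -316.6, 4.2]
ee_rot: [-0.001, 0.861, 0.509, -0.0]
force: [-0.1, 0.6, 1.6]
grip_width: 0.938
```

Emit:
play_rows:
  motion:
    - [[0,0,0],[0,0,0]]
    - [[0,0,0],[0,0,0]]
    - [[0,0,0],[0,0,0]]
    - [[0,0,0],[0,0,0]]
    - [[0,0,0],[0,0,0]]
    - [[0,0,0],[0,0,0]]
    - [[0,0,0],[0,0,0]]
    - [[0,0,0],[0,0,0]]
    - [[0,0,-6],[0,0,0]]
    - [[0,0,0],[0,0,0]]
    - [[0,0,0],[0,0,0]]
  fingers: 40
  squeeze: 40

```text
time_s: 39.98
eef_pos: [442.1, -317.1, 11.4]
ee_rot: [0.0, 0.86, 0.51, 0.0]
force: [-0.6, -0.0, -1.2]
grip_width: 0.577
```

Run:
```python
from h import *
p=tool(); s=ctrl.sense(); print(s["time_s"],p[0],yaw(),s["grip_width"]*85.4); im=snap("wrist","w16")
g=im[:,268:284].mean((1,2)); print([int(x) for x in g[90:420:3]])
b=np.load("br.npy");c,sn=np.cos(b[2]),np.sin(b[2])
go([b[0]-47.5*c-12*c,b[1]-47.5*sn-12*sn,p[0][2]],np.degrees(b[2])+90)
```

```text
39.9833 [ 442.1422973  -317.10057154   11.37025119] 61.29557983216628 49.305924751399445
[137, 137, 137, 137, 137, 137, 137, 137, 137, 137, 137, 137, 137, 137, 137, 137, 137, 137, 138, 138, 24, 11, 11, 24, 20, 20, 20, 20, 20, 20, 21, 77, 123, 161, 165, 165, 165, 165, 165, 165, 165, 165, 166, 72, 88, 88, 88, 88, 88, 88, 88, 88, 88, 88, 88, 88, 88, 88, 88, 93, 165, 164, 165, 165, 164, 165, 157, 160, 160, 152, 87, 88, 88, 88, 88, 88, 88, 88, 88, 88, 88, 88, 88, 87, 87, 87, 87, 87, 87, 87, 87, 87, 87, 85, 152, 158, 155, 162, 162, 144, 18, 17, 15, 19, 19, 19, 19, 20, 19, 19]
shift [53.5 62.9 -0.3] turn z -40.8 tilt 0.01
```

Run:
```python
from h import *
print(tpt((276,186),-25.8),tpt((276,190),-25.8),tpt((276,149.5),4.2-16+10.5),tpt((276,149.5),4.2-16))
im=cv2.imread("pics/w16.png"); print(im[180:196,276].mean(1).astype(int).tolist(), im[146:154,276].mean(1).astype(int).tolist())
```

```text
[ -0.1 -50.3 -25.8] [ -0.1 -48.9 -25.8] [ -0.2 -59.1  -1.3] [ -0.2 -60.8 -11.8]
[20, 32, 54, 77, 87, 90, 123, 147, 155, 162, 165, 165, 165, 165, 165, 165] [138, 138, 125, 83, 24, 8, 12, 10]
```

Emit:
play_rows:
  motion:
    - [[0,0,0],[0,0,-6.8]]
    - [[0,0,0],[0,0,-6.8]]
    - [[0,0,0],[0,0,-6.8]]
    - [[0,0,0],[0,0,-6.8]]
    - [[0,0,0],[0,0,-6.8]]
    - [[0,0,0],[0,0,-6.8]]
    - [[0,0,0],[0,0,0]]
    - [[0,0,0],[0,0,0]]

```text
time_s: 40.7
eef_pos: [441.9, -316.9, 10.8]
ee_rot: [-0.0, 0.63, 0.777, 0.0]
force: [0.2, -0.1, -1.1]
grip_width: 0.574
```

```bash
cat > t.py <<'E'
import sys
from h import *
p=tool(); s=ctrl.sense(); print(s["time_s"],p[0],yaw(),s["grip_width"]*85.4,s["force"].round(1))
b=np.load("br.npy");c,sn=np.cos(b[2]),np.sin(b[2]);d=float(sys.argv[1])
go([b[0]-d*c,b[1]-d*sn,p[0][2]],np.degrees(b[2])+90)
E
python3 t.py 57.5
```

```text
40.7 [ 441.91721729 -316.88341871   10.75855956] 101.89616162552154 49.03907873021493 [ 0.2 -0.1 -1.1]
shift [-0.4 84.6 -0. ] turn z -0.2 tilt 0.02
```

Emit:
play_rows:
  motion:
    - [[-0.4,14,0],[0,0,0]]
    - [[0,14,0],[0,0,0]]
    - [[0,14,0],[0,0,0]]
    - [[0,14,0],[0,0,0]]
    - [[0,14,0],[0,0,0]]
    - [[0,10,0],[0,0,0]]
    - [[0,4,0],[0,0,0]]
    - [[0,0,0],[0,0,0]]
    - [[0,0,0],[0,0,0]]

```text
time_s: 41.45
eef_pos: [523.8, -299.7, 10.7]
ee_rot: [-0.0, 0.629, 0.777, -0.0]
force: [0.4, 0.1, -1.3]
grip_width: 0.572
```

```bash
python3 t.py 57.5
python3 - <<'E'
from h import *
im=snap("wrist","w17"); t=snap("top","t4"); sc=snap("scene","s4")
a=cv2.resize(im,(420,315)); b=cv2.resize(sc[230:340,100:290],(380,220),interpolation=cv2.INTER_CUBIC); c=cv2.resize(t[150:300,340:480],(336,360),interpolation=cv2.INTER_CUBIC)
o=np.zeros((600,800,3),np.uint8); o[:315,:420]=a; o[:220,420:800]=b; o[230:590,430:766]=c; cv2.imwrite("pics/v14.png",o)
E
```

```text
41.45 [ 523.78415629 -299.70764167   10.65728824] 102.01839499627387 48.87777554390484 [ 0.4  0.1 -1.3]
shift [-0.4  1.  -0. ] turn z -0.1 tilt 0.04
```

View pics/v14.png

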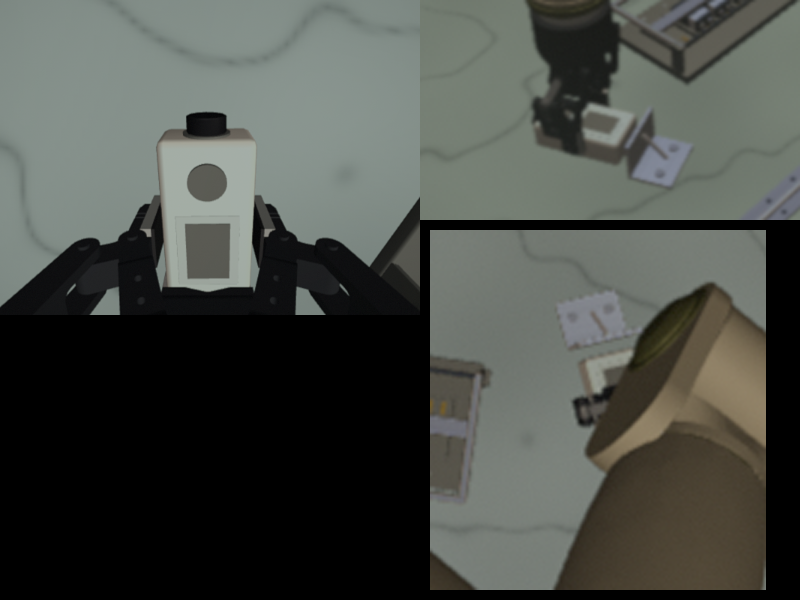

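Emit:
play_rows:
  motion:
    - [[-0.3,3,0],[0,0,0]]
    - [[0,4,2.5],[0,0,0]]
    - [[0,2,2.5],[0,0,0]]
    - [[0,0,1.5],[0,0,0]]
    - [[0,0,0],[0,0,0]]
    - [[0,0,0],[0,0,0]]

```text
time_s: 42.1
eef_pos: [533.4, -298.3, 6.2]
ee_rot: [0.0, 0.628, 0.778, -0.0]
force: [-7.2, 3.6, 16.4]
grip_width: 0.581
```

Emit:
play_rows:
  motion:
    - [[0,0,-1],[0,0,0]]
    - [[0,0,0],[0,0,0]]
    - [[0,0,0],[0,0,0]]

```text
time_s: 42.35
eef_pos: [533.4, -298.3, 6.2]
ee_rot: [0.0, 0.629, 0.778, -0.0]
force: [-3.3, 2.1, 9.0]
grip_width: 0.574
```

```bash
python3 t.py 47.5
```

```text
42.35 [ 533.40935709 -298.27543815    6.23098297] 102.10697127059696 49.03024259123493 [-3.3  2.1  9. ]
shift [0.3 1.3 0. ] turn z 0.0 tilt 0.03
```

Forces dropped with lifting, so there is no firm contact with the bracket yet. I'll ease forward.

Emit:
play_rows:
  motion:
    - [[0.2,0,-1],[0,0,0]]
    - [[0,1,0],[0,0,0]]
    - [[0,1,0],[0,0,0]]
    - [[0,0,0],[0,0,0]]
    - [[0,0,0],[0,0,0]]

```text
time_s: 42.77
eef_pos: [535.2, -297.6, 6.3]
ee_rot: [0.0, 0.629, 0.778, 0.0]
force: [-0.6, -0.6, 0.9]
grip_width: 0.577
```

```bash
python3 t.py 47.5
```

```text
42.7667 [ 535.20088957 -297.56248517    6.3223952 ] 102.10033539030645 49.305339295774424 [-0.6 -0.6  0.9]
shift [-0.1 -0.6 -0. ] turn z 0.0 tilt 0.02
```

Emit:
play_rows:
  motion:
    - [[0,0.7,0],[0,0,0]]
    - [[0,0.7,0],[0,0,0]]
    - [[0,0.6,0],[0,0,0]]
    - [[0,0,0],[0,0,0]]
    - [[0,0,0],[0,0,0]]

```text
time_s: 43.18
eef_pos: [535.8, -297.4, 6.3]
ee_rot: [-0.001, 0.629, 0.778, -0.001]
force: [-9.1, -1.4, 4.1]
grip_width: 0.577
```

```bash
python3 t.py 47.5
```

```text
43.1833 [ 535.75557149 -297.3727396     6.26172979] 102.10214909998442 49.234529751002334 [-9.1 -1.4  4.1]
shift [-0.1 -1.2  0. ] turn z 0.0 tilt 0.17
```

Emit:
play_rows:
  motion:
    - [[0,0,0],[0,0,0]]
    - [[0,0,0],[0,0,0]]
    - [[0,0,0],[0,0,0]]
    - [[0,0,0],[0,0,0]]
    - [[0,0,0],[0,0,0]]
    - [[0,0,-15],[0,0,0]]
    - [[0,0,-35],[0,0,0]]
    - [[0,0,-35],[0,0,0]]
    - [[0,0,-30],[0,0,0]]
    - [[0,-30,0],[0,0,0]]
    - [[0,-30,0],[0,0,0]]
    - [[0,0,0],[0,0,0]]
    - [[0,0,0],[0,0,0]]
    - [[0,0,0],[0,0,0]]
  fingers: 70

```text
time_s: 44.35
eef_pos: [478.7, -309.8, 121.6]
ee_rot: [0.0, 0.629, 0.778, 0.0]
force: [0.2, -0.0, -0.3]
grip_width: 0.822
```

```bash
python3 t.py 140
python3 - <<'E'
from h import *
p=tool(); np.save("pose3.npy",np.c_[p[1],p[0]])
im=snap("wrist","w18"); sc=snap("scene","s5"); t=snap("top","t5")
o=np.zeros((600,800,3),np.uint8); o[:330,:440]=cv2.resize(im,(440,330),interpolation=cv2.INTER_AREA); o[:210,440:800]=cv2.resize(sc[230:335,120:300],(360,210),interpolation=cv2.INTER_CUBIC)
o[230:590,440:776]=cv2.resize(t[150:300,340:480],(336,360),interpolation=cv2.INTER_CUBIC)
c=sc[180:270,180:310];o[335:600,:383]=cv2.resize(c,(383,265),interpolation=cv2.INTER_CUBIC); cv2.imwrite("pics/v15.png",o)
E
```

```text
44.35 [ 478.74601372 -309.7711082   121.55433466] 102.09188511279463 70.1926915600283 [ 0.2 -0.  -0.3]
shift [  0.1 -35.4  -0. ] turn z 0.0 tilt 0.03
```

View pics/v15.png

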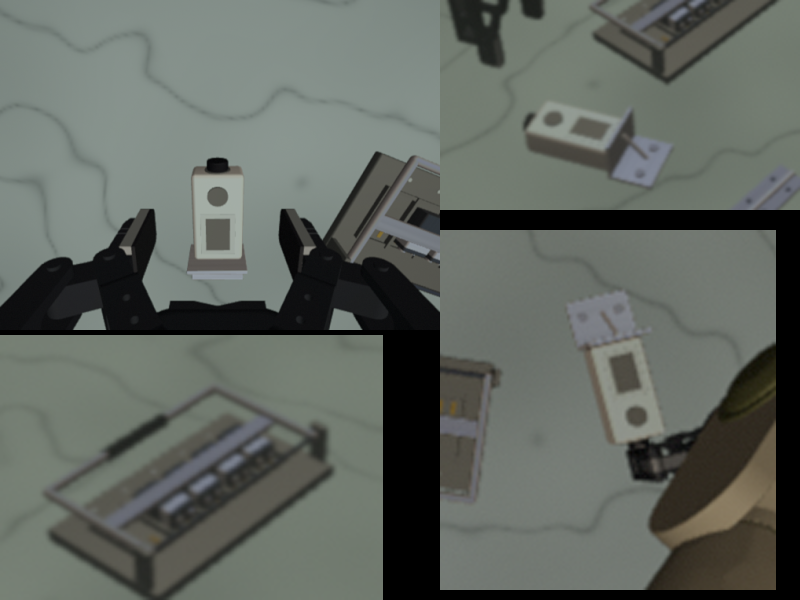

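The timer sits flat, square and centred against the plate with its button outwards. The bail is shut over the batteries. Now I'll press the button with closed fingers.

Emit:
play_rows:
  motion:
    - [[0,-18,0],[0,0,0]]
    - [[0,-17.4,0],[0,0,0]]
    - [[0,0,10],[0,0,0]]
    - [[0,0,25],[0,0,0]]
    - [[0,0,25],[0,0,0]]
    - [[0,0,25],[0,0,0]]
    - [[0,0,18],[0,0,0]]
    - [[0,0,10],[0,0,0]]
    - [[0,0,0],[0,0,0]]
    - [[0,5,0],[0,0,0]]
    - [[0,5,0],[0,0,0]]
    - [[0,3,0],[0,0,0]]
    - [[0,0,0],[0,0,0]]
    - [[0,0,0],[0,0,0]]
  fingers: 0

```text
time_s: 45.67
eef_pos: [456.9, -314.5, 9.0]
ee_rot: [0.001, 0.628, 0.778, -0.0]
force: [-0.4, 1.0, 0.5]
grip_width: -0.001
```

```bash
python3 t.py 116
```

```text
45.6667 [ 456.8591278  -314.50504915    8.99760311] 102.12826829652097 -0.10045603682070212 [-0.4  1.   0.5]
shift [ 0.1 11.   0. ] turn z 0.0 tilt 0.07
```

Emit:
play_rows:
  motion:
    - [[0,3,0],[0,0,0]]
    - [[0,3,0],[0,0,0]]
    - [[0,3,0],[0,0,0]]
    - [[0,2,0],[0,0,0]]
    - [[0,0,0],[0,0,0]]
    - [[0,0,0],[0,0,0]]

```text
time_s: 46.17
eef_pos: [467.2, -312.1, 8.4]
ee_rot: [-0.0, 0.629, 0.778, -0.0]
force: [0.2, 0.5, 0.8]
grip_width: -0.002
```

Emit:
play_rows:
  motion:
    - [[0,1,0],[0,0,0]]
    - [[0,1,0],[0,0,0]]
    - [[0,1,0],[0,0,0]]
    - [[0,1,0],[0,0,0]]
    - [[0,0,0],[0,0,0]]
    - [[0,0,0],[0,0,0]]

```text
time_s: 46.67
eef_pos: [470.9, -311.3, 8.4]
ee_rot: [-0.0, 0.629, 0.778, -0.0]
force: [-1.3, -1.2, -0.1]
grip_width: -0.003
```

Emit:
play_rows:
  motion:
    - [[0,1,0],[0,0,0]]
    - [[0,1,0],[0,0,0]]
    - [[0,1,0],[0,0,0]]
    - [[0,0,0],[0,0,0]]
    - [[0,0,0],[0,0,0]]

```text
time_s: 47.08
eef_pos: [473.6, -310.7, 8.3]
ee_rot: [-0.0, 0.629, 0.778, -0.0]
force: [-4.7, -2.0, 0.3]
grip_width: -0.002
```

Emit:
play_rows:
  motion:
    - [[0,1,0],[0,0,0]]
    - [[0,0,0],[0,0,0]]
    - [[0,0,0],[0,0,0]]

```text
time_s: 47.33
eef_pos: [473.7, -310.7, 8.3]
ee_rot: [-0.001, 0.628, 0.778, -0.001]
force: [-11.3, -2.6, 3.2]
grip_width: 0.0
```

Emit:
play_rows:
  motion:
    - [[0,0.3,0],[0,0,0]]
    - [[0,0,0],[0,0,0]]
    - [[0,0,0],[0,0,0]]
    - [[0,0,0],[0,0,0]]
    - [[0,0,0],[0,0,0]]
    - [[0,0,0],[0,0,0]]
    - [[0,0,0],[0,0,0]]
    - [[0,0,0],[0,0,0]]
    - [[0,0,0],[0,0,0]]
    - [[0,0,0],[0,0,0]]
    - [[0,0,0],[0,0,0]]

```text
time_s: 48.25
eef_pos: [473.6, -310.7, 8.3]
ee_rot: [-0.002, 0.628, 0.778, -0.001]
force: [-12.9, -3.3, 4.9]
grip_width: -0.001
```

Emit:
play_rows:
  motion:
    - [[0,-2,0],[0,0,0]]
    - [[0,-3,0],[0,0,0]]
    - [[0,-5,0],[0,0,0]]
    - [[0,-15,0],[0,0,0]]
    - [[0,-15,0],[0,0,0]]
    - [[0,0,-30],[0,0,0]]
    - [[0,0,-35],[0,0,0]]
    - [[0,0,-35],[0,0,0]]
    - [[0,0,-35],[0,0,0]]
    - [[0,-30,0],[0,0,0]]
    - [[0,0,0],[0,0,0]]
    - [[0,0,0],[0,0,0]]

```text
time_s: 49.25
eef_pos: [406.4, -325.2, 143.9]
ee_rot: [0.001, 0.629, 0.777, 0.0]
force: [0.4, -0.2, -0.6]
grip_width: -0.001
```

```bash
python3 t.py 140
python3 - <<'E'
from h import *
im=snap("wrist","w19"); sc=snap("scene","s6"); t=snap("top","t6")
o=np.zeros((600,800,3),np.uint8); o[:300,:400]=cv2.resize(im,(400,300),interpolation=cv2.INTER_AREA); o[:300,400:800]=cv2.resize(t,(400,300),interpolation=cv2.INTER_AREA)
o[300:600,:400]=cv2.resize(t[170:290,360:480],(400,300),interpolation=cv2.INTER_CUBIC); o[300:600,400:]=cv2.resize(sc[180:330,120:320],(400,300),interpolation=cv2.INTER_CUBIC)
cv2.imwrite("pics/v16.png",o)
# change since before the press, around the timer (scene)
a=cv2.imread("pics/s5.png").astype(int)[275:325,160:240]; print("scene diff",np.abs(a-sc[275:325,160:240]).max(2).mean(), np.abs(a-sc[275:325,160:240]).max())
a=cv2.imread("pics/t3.png").astype(int)[165:260,300:395]; print("charger t3 vs t6",np.abs(a-t[165:260,300:395]).max(2).mean())
E
```

```text
49.25 [ 406.42040821 -325.22569298  143.90768116] 102.02945692967182 -0.09933279766040219 [ 0.4 -0.2 -0.6]
shift [ 0.1 38.6  0. ] turn z -0.1 tilt 0.08
scene diff 2.13975 10
charger t3 vs t6 3.57595567867036
```

View pics/v16.png

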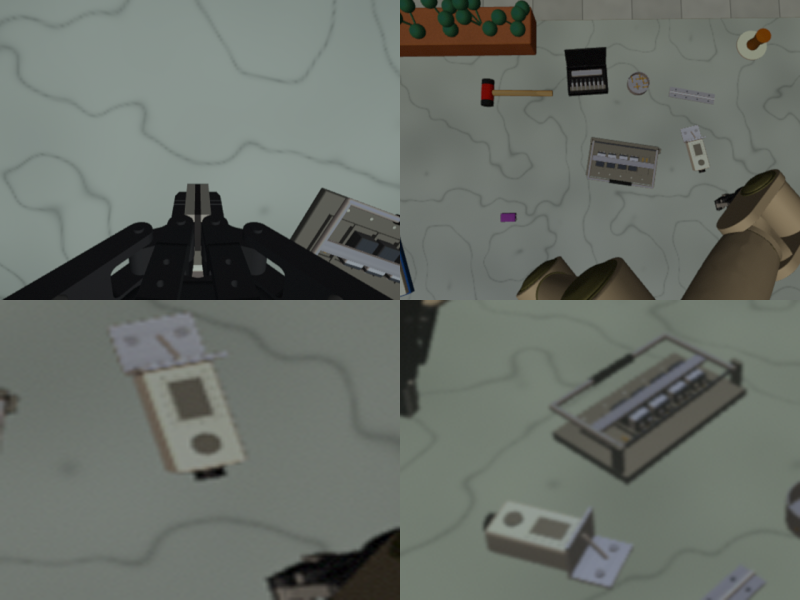

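Run:
```python
from h import *
v=np.load("ch.npy");a=v[2];f=lambda x,y:(v[0]+np.cos(a)*x-np.sin(a)*y,v[1]+np.sin(a)*x+np.cos(a)*y)
for th in (0,.05,.1,.2): print(th,proj("scene",[*f(50-115*np.cos(th),0),40+115*np.sin(th)]).round(1))
sc=cv2.imread("pics/s6.png").max(2).astype(int)
m=(sc[200:232,205:250]<60); y,x=np.where(m); print("dark handle mean",x.mean()+205,y.mean()+200,m.sum())
```

```text
0 [225.7 214. ]
0.05 [225.6 212.2]
0.1 [225.6 210.4]
0.2 [225.9 206.9]
dark handle mean 226.79268292682926 214.7560975609756 82
```

The handle's image position matches a hinge angle of 0, so the bail is shut.

```bash
python3 -c "
from rig import ctrl
print(ctrl.finish_job())"
```

```text
the job is handed in; nothing more can be done
None
```

The job is done and handed in at about 49 s of the 210 s allowed.

- **Batteries:** I found four and laid each flat in a bay of its own with its terminals towards the hinge. They sit up to about 2 mm off the bay centres, inside the clearance. The bay at y = −70 mm stays empty.
- **Bail:** I swung it open and then shut again onto its stop, where the force rose to about 16 N. The handle's position in the last scene picture matches a hinge angle of 0.
- **Timer:** It is flat, square and centred against the bracket face with its button pointing away. I pressed the button until it stopped dead at 11–13 N and held it there for about 1 s. The scene pictures from before and after the press show no shift of the timer.
- **Bystanders:** The toolbox, mallet, tin, piano hinge and purple look-alike look unmoved in the last top view.

**Disagreements:**
- The top and wrist cameras differed by about 8 mm on where the bracket sits along y. I used the wrist fit, and the later pictures showed the timer centred on the plate.
- One measurement of a battery held in the gripper was about 2 mm off, so I stopped relying on it.
- The second battery touched down in its bay with about 15 N. Later placements stopped slightly higher, and the contact was lighter.

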